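# Load a silica plate into the UV viewer

### The job

Take the white silica plate off its drying stand, lay it white side up in the black carrier and slide it snug into the red-marked corner, its long edge along the carrier's side wall and its short edge against the front wall. Then push the carrier in through the viewer's spring flap until it is fully home against its stop and the flap has dropped shut behind it, leaving the other things on the bench standing where they are.

Things in the scene. Friction and masses are not known exactly. Their poses are not given: they have to be found in the camera images.
- plate: thick-layer silica plate, 70 x 44 x 6 mm, 50 g: green-tinted glass, white coated top. Origin: centre of its glass underside; x along the 70 mm length, y along the 44 mm width, z out of the white face. It starts leaning face up on the stand, sloping 30 degrees, its x axis climbing along the stand's x; 9 mm of it stands free beside the stand's narrow back on each long side.
- stand: fixed sheet-steel drying stand: foot 85 x 60 x 4 mm, sloping back 26 mm wide, toe 5 mm proud at the foot of the slope. Origin on the bench under the plate's centre, which is 36 mm up; x level, towards the raised end; y level, along the plate's width.
- carrier: loose black plate carrier, 116 long (x) x 122 wide (y) mm, 350 g, on the viewer's deck. Origin: centre of underside; +x is the way in. Floor 8 mm thick. Walls 6 mm thick, tops 20 mm above the underside: front end (inner face x = 52) and sides (inner faces y = +-55, from x = -40 to 52). Rear end open: only the floor's edge at x = -58. It slides if the plate is pressed hard on its front wall.
- corner (a point): the carrier's red-marked inner corner (+x, +y), at floor level: 52, 55, 8 mm from the carrier's origin. A plate squared in it lengthwise has its centre 35 mm behind (-x) and 22 mm beside (-y) this point, in carrier axes.
- tail (a point): middle of the carrier's open rear edge, half way up the 8 mm floor: the place to push. The floor bridges the deck's finger groove here.
- viewer: fixed UV plate viewer: deck, low tunnel with amber window, white cabinet behind (210 wide, 225 mm tall, from x = 150). Origin on the bench under the flap's middle; +x is the way in. Deck top 12 mm above the bench. Tunnel x = -4 to 150 mm, 126 mm wide inside, 142 outside; roof underside 77 (74 at the hinge), outside top 81 mm above the bench.
- infeed (a point): middle of the deck's outer end, at deck level (12 mm above the bench), 175 mm before the flap. Rails 8 mm thick, 126 mm apart, 10 mm above the deck run along its sides to the tunnel. A finger groove 56 mm wide, 8 mm deep runs along its middle from here to 45 mm past the flap.
- stop (a point): foot of the rubber end stop in the tunnel, 140 mm past the flap, at deck level. The carrier is home when its front end meets it: carrier origin then 58 mm before this point (82 mm past the flap), rear edge 24 mm past the flap.
- flap (a joint): black spring flap with yellow lower edge, 122 wide, 55 mm high, hinged along y at x = 0 of the viewer, 72 mm above the bench; lower edge 5 mm above the deck. 0 = shut, up to 1.45 rad as pushed inward (lower edge to +x and up). Light spring, under 1 N at the edge. It rides on the carrier's walls, clear of the plate, and shuts only with the carrier's rear edge over 18 mm past it and nothing in the way.
- cork_ring: bystander: cork flask ring, 84 mm across, 30 mm high; origin at the centre of its underside
- round_flask: bystander: small round-bottomed glass flask (54 mm bulb, 92 mm tall) sitting in the cork ring; origin at the centre of its underside
- jar: bystander: glass jar with green lid, 72 mm across, 100 mm tall; origin at the centre of its underside
- conical_a: bystander: conical glass flask, 66 mm base, 105 mm tall; origin at the centre of its underside
- conical_b: bystander: second conical glass flask, same size; origin at the centre of its underside
- vial: bystander: white-capped glass vial, 17 mm across, 58 mm tall; origin at the centre of its underside
- stopper: bystander: red stopper, 27 mm across, 28 mm tall; origin at the centre of its underside
There are look-alikes about, which are no part of the job. Of the things shaped like the carrier, the black one is meant. What is shaped like the plate but pink is not meant.

How it is judged (in metres and radians):
On the way, in this order (a step that is already met when the one before it is completed fails the run):
1. the plate lies squared in the red-marked corner while the carrier is still outside the flap (x of plate in the frame of carrier between 0.0145 and 0.0195 m and y of plate in the frame of carrier between 0.0305 and 0.0355 m and z of plate in the frame of carrier between 0.0055 and 0.0105 m and angle between the x axis of plate and the x axis of carrier, either way round below 0.04 rad and angle between plate's own z axis and vertical below 0.06 rad and x of carrier in the frame of viewer below -0.045 m and value of joint flap below 0.3 rad), for 0.2 s.
2. the carrier goes in under the flap, pushing it open (value of joint flap above 0.4 rad and x of carrier in the frame of viewer above -0.045 m), for 0.1 s.
At the end, for the whole second after the job is handed in: The carrier is home in the viewer (within 3.5 mm of its stop), the flap is shut behind it (under 0.06 rad), and the plate lies flat, white side up, in the carrier's red-marked corner, within 2.5 mm of both walls and within 0.04 rad of square; all at rest and released (x of plate in the frame of carrier between 0.0145 and 0.0195 m and y of plate in the frame of carrier between 0.0305 and 0.0355 m and z of plate in the frame of carrier between 0.0055 and 0.0105 m and angle between the x axis of plate and the x axis of carrier, either way round below 0.04 rad and angle between plate's own z axis and vertical below 0.06 rad and x of carrier in the frame of viewer above 0.0785 m and z of carrier in the frame of viewer below 0.016 m and value of joint flap below 0.06 rad and linear speed of each of carrier, plate below 0.01 m/s); the robot touches nothing.
It fails at once if a bystander is shifted more than 25 mm or tipped (distance of any of cork_ring, round_flask, jar, conical_a, conical_b, vial, stopper from where it was at the start of the episode above 0.025 m or angle between any of cork_ring, round_flask, jar, conical_a, conical_b, vial, stopper's own z axis and vertical above 0.5 rad).
It also fails if it takes over 64 s, if anything falls off the work surface, if the arm or the gripper's body presses on something with over 40 N, if the wrist force passes 120 N, or if a joint passes its speed limit or range.

### The arm

A 6-joint arm with a two-finger parallel gripper is mounted at the origin on the work surface. World frame = base frame: x ahead of the robot, y to its left, z up, the work surface at z = 0. Lengths are in mm, angles in degrees, forces in N, time in s.
With the tool pointing down it reaches from about 350 to 850 mm from the base axis. Payload 8.1 kg.
Tool frame: the origin (TCP) lies at the very end of the fingers, on their centre line; the grasp point (between the pads) lies r.tcp_to_grasp behind it (r.tcp_to_grasp is the distance from the TCP to the grasp point, in mm); z points along the fingers, y is the line along which they close (so a half turn about z gives the same grasp; the last joint's range is limited). The gripper opens to 85 mm and grips with 20 to 120 N. Pads are 22 mm wide; open, the fingers measure 114 mm over their backs; the gripper's body (76 mm by 85 mm) begins 54 mm behind the grasp point. The pads swing forward as they close: fully open they stand 13 mm farther back than shut.
Start: joints at [60.94, 7.471, 85.268, -0, 87.261, -4.893], TCP at [245.622, 547.426, 231.292] pointing down, gripper open.
Joint ranges: [-169.43, 169.43], [-51.17, 129.36], [1.28, 143.12], [-76.62, 256.62], [0, 156.53], [-152.29, 152.29]. Speed limits (degrees/s): [136.94, 136.94, 159.86, 180, 180, 180].

### API

Orientations are given as [roll, pitch, yaw] about the fixed x, y, z axes, in that order (R = Rz(yaw) Ry(pitch) Rx(roll)).
In Python, from bench import r gives the robot as it stands.
- The arm moves only by the shell command python3 -m handwheel 'ROWS' [OPENING] [FORCE]. ROWS is JSON, a list of rows, each a list of 4 numbers: the shift along the tool's x, y, z in m, then the turn about the tool's z in degrees. A call has 1 to 10 rows; each row shifts and turns the commanded pose from where the row before left it, along the tool's axes as they then stand; what a row does not reach is not made up. A row lasts 1/10 s, in which the tool goes at most 50 mm and 8.59 degrees, less where a joint would pass 70% of its speed; a pose out of reach is approached as far as the arm can. A call is refused whole if a number of a shift passes 0.05 or a number of a turn 8.59, either way. A call with a gripper value outside its range is refused whole. OPENING is the finger opening in m, from 0 to 0.0854, set as the call begins (- or left out, the last holds). The fingers move at their own pace and stop on an object; FORCE is the grip in N (left out, the last holds). Time passes only in rows, so rows that do not move let the fingers close. It gives the time, the measured TCP pose, the force, the opening and the grip force at its end, in the units of the state.
- r.sense(): the state, without advancing time (a new reading comes with each control period).
- r.snapshot(name): name is "scene" or "top" or "wrist"; returns the picture (384x512x3 uint8, red, green, blue); there is no depth.
- r.camera_params(name): a dict with "fx", "fy", "cx", "cy" (pixels), "R" (3x3) and "t" (3): a world point X has camera coordinates R X + t; the wrist camera has in their place "mount" (4x4, takes a point from camera to tool coordinates, whose origin is the TCP and whose axes are the flange's). Camera axes: x right, y down, z forward; pixel columns grow to the right and rows downward; lengths in mm; the calibration is good to about 2 mm. A picture is of the moment at which its call begins: read the wrist's pose just before it. camera_params takes no time and is no camera call.
- r.hand_in(): hands the job in; it is judged then, once.
The state is a dict: "time": time; "joint_pos": joint angles; "qd": joint speeds; "joint_efforts": joint torques, N m; "tool_pos": TCP position; "tcp_rot": TCP orientation; "ft_force": force on the tool from outside, world axes, zero at the start; "wrist_torque": the same for the moment, N m; "finger_gap": finger opening in mm; "grip_force": force on a finger pad.
Only numpy, scipy, OpenCV 4.12 (cv2) and the standard library are available. Lean on these libraries where they do the work, as an engineer would, in place of code of your own. Each camera call takes 0.05 s, during which the arm holds its last target. There are 200 camera calls.

## Working session

There is one attempt and no reset: what is moved stays moved. The work goes in short steps, Python scripts to look and compute and a shell command to move; the robot and the scene stay as the last step left them, time stands still between calls to the robot, and variables do not carry over. Pictures are saved under pics/ and viewed, at most 10 in all, crops included, and the job is handed in when it is done.

```bash
ls; mkdir -p pics; python3 - <<'E'
from bench import r
import cv2
s=r.sense();print(s, r.tcp_to_grasp)
for n in ("scene","top"):
    im=r.snapshot(n); cv2.imwrite(f"pics/{n}0.png",cv2.cvtColor(im,cv2.COLOR_RGB2BGR))
    print(n,r.camera_params(n))
print(r.camera_params("wrist"))
a=cv2.imread("pics/top0.png");cv2.imwrite("pics/top0b.png",cv2.resize(a,(800,600),interpolation=cv2.INTER_CUBIC))
a=cv2.imread("pics/scene0.png");cv2.imwrite("pics/scene0b.png",cv2.resize(a,(800,600),interpolation=cv2.INTER_CUBIC))
E
```

```text
pics
{'time': 0.0, 'joint_pos': array([ 6.09395980e+01,  7.51547030e+00,  8.53304307e+01,  2.00001907e-03,
        8.72617802e+01, -4.89233381e+00]), 'qd': array([ 0.0414154 ,  0.00174746,  0.02498609,  0.08469777, -0.09718625,
       -0.0097272 ]), 'joint_efforts': array([-3.78062959e-04, -5.69386983e+01, -5.00550771e+01, -4.39861617e-05,
        1.45632739e-02,  6.89975650e-05]), 'tool_pos': array([245.33735866, 546.9362403 , 230.2296276 ]), 'tcp_rot': array([-1.79892882e+02, -1.11737042e-02,  1.55831824e+02]), 'ft_force': array([ 0.56209857, -0.00440598, -0.36132221]), 'wrist_torque': array([0.01887953, 0.05150605, 0.02495488]), 'grip_force': 0.0, 'finger_gap': 85.31928179114061} 18.700000000000003
scene {'fx': 363.59002395407384, 'fy': 363.59002395407384, 'cx': 253.21780121174808, 'cy': 190.43076142000558, 'R': array([[ 0.5309569 ,  0.84726158, -0.01525093],
       [ 0.54938068, -0.35787383, -0.75505443],
       [-0.64518651,  0.39252279, -0.65548472]]), 't': array([-255.28419072, -243.13484818, 1241.64658054])}
top {'fx': 455.47281115536794, 'fy': 455.47281115536794, 'cx': 254.50986105894265, 'cy': 180.14822511046444, 'R': array([[-0.07111151, -0.99746017,  0.00404598],
       [-0.97527076,  0.06867746, -0.21007225],
       [ 0.20926083, -0.01888448, -0.97767749]]), 't': array([  12.97358587,  562.03818087, 1099.1669194 ])}
{'fx': 292.1099232414342, 'fy': 292.1099232414342, 'cx': 256.7471809870774, 'cy': 191.39341889602755, 'mount': array([[-4.04531270e-04, -9.53456328e-01, -3.01530871e-01,
         7.71604467e+01],
       [ 9.99999503e-01, -1.10919996e-04, -9.90856081e-04,
        -3.75411479e-01],
       [ 9.11292198e-04, -3.01531122e-01,  9.53455899e-01,
        -1.43266713e+02],
       [ 0.00000000e+00,  0.00000000e+00,  0.00000000e+00,
         1.00000000e+00]])}
```

View pics/top0b.png

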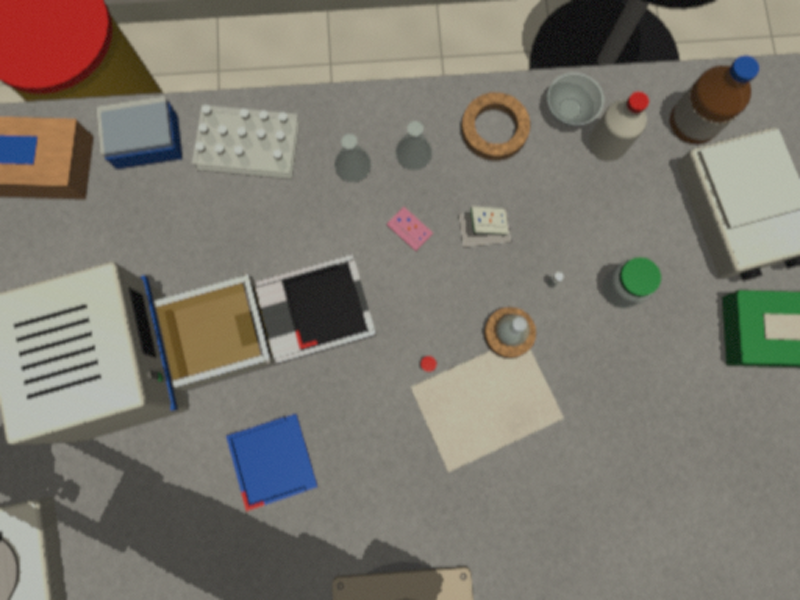

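View pics/scene0b.png

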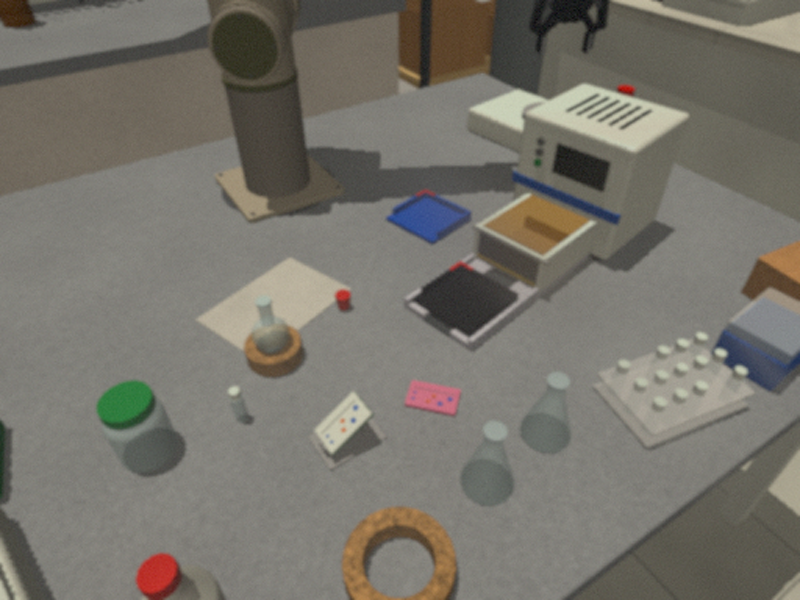

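Top view (800×600):
- White plate on its stand at (490,220). The look-alike is the pink plate at (410,230).
- Black carrier at (320,305), inside the viewer's deck rails, with its red corner at (305,340). The look-alike is the blue carrier at (272,460).
- Bystanders:
  - flasks (352,160) and (414,145)
  - jar (638,280)
  - vial (557,279)
  - cork ring with flask (511,330)
  - stopper (428,364)

By the description I choose the white plate and the black carrier.

```bash
cat > h.py <<'E'
from bench import r
import numpy as np, cv2
from scipy.spatial.transform import Rotation as Ro
def cam(n):
    p=r.camera_params(n)
    K=np.array([[p['fx'],0,p['cx']],[0,p['fy'],p['cy']],[0,0,1]])
    if n!='wrist': return K,p['R'],p['t']
    s=r.sense(); T=np.eye(4); T[:3,:3]=Ro.from_euler('xyz',s['tcp_rot'],degrees=True).as_matrix(); T[:3,3]=s['tool_pos']
    C=np.linalg.inv(T@p['mount']); return K,C[:3,:3],C[:3,3]
def snap(n,f):
    c=cam(n); im=cv2.cvtColor(r.snapshot(n),cv2.COLOR_RGB2BGR); cv2.imwrite(f'pics/{f}.png',im)
    np.savez(f'pics/{f}.npz',K=c[0],R=c[1],t=c[2]); return im
def load(f):
    d=np.load(f'pics/{f}.npz'); return cv2.imread(f'pics/{f}.png'),(d['K'],d['R'],d['t'])
def ray(c,uv,z):
    K,R,t=c; o=-R.T@t; d=(R.T@np.linalg.inv(K)@np.c_[np.atleast_2d(uv).astype(float),np.ones(len(np.atleast_2d(uv)))].T).T
    return o+d*((z-o[2])/d[:,2])[:,None]
def proj(c,X):
    K,R,t=c; p=(K@(R@np.atleast_2d(X).T+t[:,None])).T; return p[:,:2]/p[:,2:]
def tri(c1,u1,c2,u2):
    P=[c[0]@np.c_[c[1],c[2]] for c in(c1,c2)]
    X=cv2.triangulatePoints(P[0],P[1],np.float64(u1).reshape(-1,2).T,np.float64(u2).reshape(-1,2).T); return (X[:3]/X[3]).T
E
python3 - <<'E'
from h import *
c=cam('top'); s=1/1.5625
for n,u,z in [('plate',(490,220),39),('redcorner',(301,346),20),('carrier outer R-top',(352,260),32),('R-bot',(373,327),22),('black c',(325,303),20),('tunnel front',(255,300),81),('pink',(410,230),6),('conA',(352,165),10),('conB',(414,150),10),('vial',(556,280),20),('ring',(510,332),20),('stopper',(428,365),15)]:
    print(n,ray(c,np.array(u)*s,z)[0].round())
K,R,t=cam('wrist');print(-R.T@t, R[2],R[0])
E
```

```text
plate [ 661. -190.   39.]
redcorner [473. 140.  20.]
carrier outer R-top [610.  47.  32.]
R-bot [495.  19.  22.]
black c [542.  96.  20.]
tunnel front [543. 202.  81.]
pink [663. -56.   6.]
conA [787.  38.  10.]
conB [808. -74.  10.]
vial [ 554. -294.   20.]
ring [ 471. -208.   20.]
stopper [427. -68.  15.]
[174.92385503 578.43046699 373.6099815 ] [ 0.27388385 -0.12581682 -0.95349765] [ 0.40977188  0.91218415 -0.002662  ]
```

```bash
python3 -m handwheel '[[0,0,-0.035,8.5],[0,0,-0.035,8.5],[0,0,0,8.5],[0,0,0,8.5],[0,0,0,8.5],[0,0,0,8.5]]'; python3 -m handwheel '[[-0.045,0.014,0,0],[-0.045,0.014,0,0],[-0.045,0.014,0,0],[-0.045,0.014,0,0],[-0.045,0.014,0,0],[-0.045,0.014,0,0]]';  python3 -m handwheel '[[-0.045,0.014,0,0],[-0.045,0.014,0,0],[-0.045,0.014,0,0],[-0.045,0.014,0,0],[-0.045,0.014,0.03,0],[-0.045,0.014,0.03,0],[0,0,0,0],[0,0,0,0]]'; python3 - <<'E'
from h import *
im=snap('wrist','w1'); cv2.imwrite('pics/w1b.png',cv2.resize(im,(800,600),interpolation=cv2.INTER_CUBIC)); print(r.sense()['tool_pos'],r.sense()['tcp_rot'])
E
```

```text
time: 0.7
tool_pos: [245.5, 547.2, 300.7]
tcp_rot: [-180.0, 0.0, 104.5]
ft_force: [-0.2, -0.0, -0.1]
finger_gap: 85.1
grip_force: 0.0
time: 1.3
tool_pos: [396.4, 306.1, 300.9]
tcp_rot: [-180.0, 0.0, 104.8]
ft_force: [0.4, 0.1, 0.5]
finger_gap: 85.6
grip_force: 0.0
time: 2.1
tool_pos: [540.4, 75.9, 246.0]
tcp_rot: [-179.8, -0.1, 104.7]
ft_force: [-0.2, 0.1, 0.7]
finger_gap: 85.6
grip_force: 0.0
[540.71469062  76.89446837 247.37347734] [-1.79947837e+02 -3.74396591e-02  1.04789123e+02]
```

View pics/w1b.png

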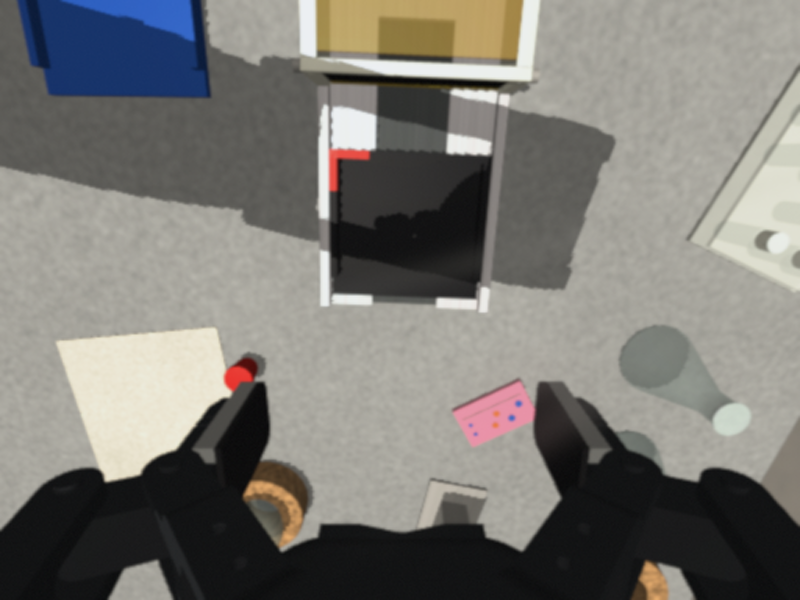

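Wrist view: the black carrier has its red corner at (332,152), its front edge on row ~151 and its rear edge on row ~296. The deck's outer end is at (321,305)–(489,311), and the tunnel's front face on rows 70–80. The stand starts at (450,490), partly hidden by the gripper.

```bash
python3 - <<'E'
from h import *
im,c=load('w1'); s=1/1.5625
for n,u,z in [('deck end L',(321,305),22),('deck end R',(489,311),22),('carr front L',(330,150),32),('carr front R',(493,153),32),('rear L',(332,293),20),('rear R',(480,299),20),('tun top L',(301,70),81),('tun top R',(533,80),81),('stand cornerL',(433,481),4),('stand cornerR',(487,489),4),('pinkc',(496,412),6)]:
    print(n,ray(c,np.array(u)*s,z)[0].round(1))
E
```

```text
deck end L [484.9  15.3  22. ]
deck end R [624.2  46.3  22. ]
carr front L [467.8 139.8  32. ]
carr front R [585.8 168.5  32. ]
rear L [491.5  27.4  20. ]
rear R [614.1  54.1  20. ]
tun top L [448.2 182.3  81. ]
tun top R [587.3 212.9  81. ]
stand cornerL [ 630.8 -146.4    4. ]
stand cornerR [ 686.6 -141.8    4. ]
pinkc [666.7 -53.6   6. ]
```

```bash
python3 -m handwheel '[[-0.045,0.014,0,1.5],[-0.045,0.014,0,1.5],[-0.045,0.014,0,1.5],[-0.045,0.014,0,1.5],[-0.045,0.014,0,1.5],[-0.045,0.014,0,1.5],[-0.02,0.0,-0.02,0],[0,0,0,0],[0,0,0,0]]'; python3 - <<'E'
from h import *
im=snap('wrist','w2'); cv2.imwrite('pics/w2b.png',cv2.resize(im,(800,600),interpolation=cv2.INTER_CUBIC)); print(r.sense()['tool_pos'],r.sense()['tcp_rot'])
E
```

```text
time: 3.05
tool_pos: [678.1, -190.5, 269.4]
tcp_rot: [179.8, 0.0, 95.9]
ft_force: [-0.1, 1.0, 0.0]
finger_gap: 85.4
grip_force: 0.0
[ 677.70264063 -189.76059679  268.5014663 ] [1.79918825e+02 1.02643464e-03 9.59339894e+01]
```

View pics/w2b.png

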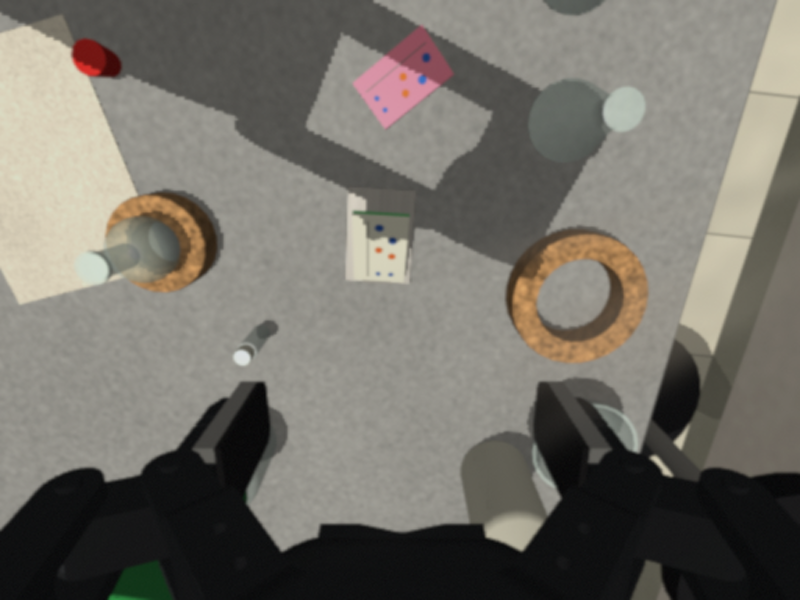

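Wrist view: the white plate on the stand is at about (388,245), with its green raised end at row 212 (+y side) and the foot around (348–414, 190–283). The pink look-alike is at (404,78). Next, a close crop.

```bash
python3 - <<'E'
from h import *
im,c=load('w2'); cv2.imwrite('pics/w2c.png',cv2.resize(im[110:190,205:285],(800,800),interpolation=cv2.INTER_CUBIC)[:600*1][:, :800] if 0 else cv2.resize(im[115:190,200:300],(800,600),interpolation=cv2.INTER_CUBIC))
E
```

```text
(no output)
```

View pics/w2c.png

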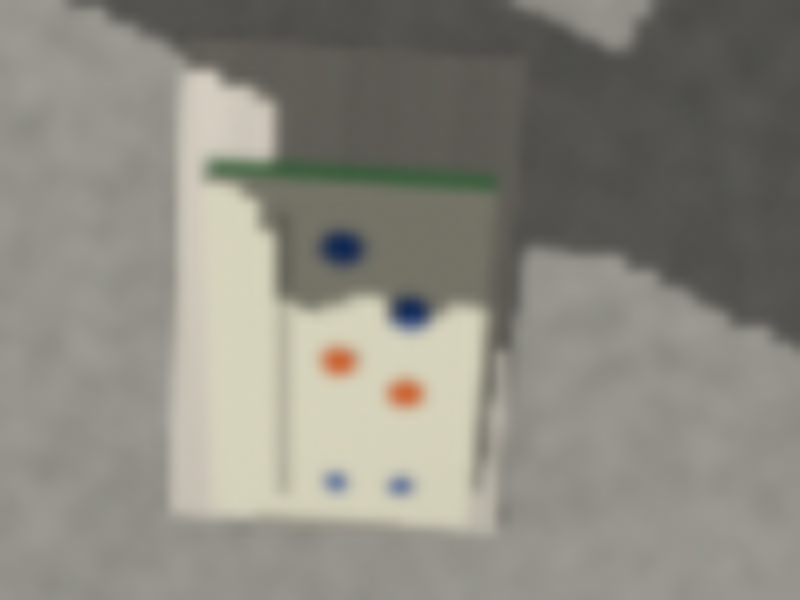

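```bash
python3 - <<'E'
from h import *
im,c=load('w2')
f=lambda u:np.array(u)/8+np.array([200,115])-0.44
F=np.array([ray(c,f(u),4)[0] for u in [(180,60),(523,62),(168,515),(495,530)]])
P=np.array([ray(c,f(u),z)[0] for u,z in [((207,180),58.7),((497,190),58.7),((210,515),23.7),((470,525),23.7)]])
print(F.round(1),'\n',P.round(1))
ang=lambda d:np.degrees(np.arctan2(d[1],d[0])).round(1)
for Q in (F,P):
    print(np.linalg.norm(Q[0]-Q[1]),np.linalg.norm(Q[2]-Q[3]),np.linalg.norm((Q[0]-Q[2])),np.linalg.norm((Q[1]-Q[3])),'yaw',ang(Q[0]-Q[2]),ang(Q[1]-Q[3]),ang(Q[0]-Q[1])-90,ang(Q[2]-Q[3])-90,Q.mean(0))
E
```

```text
[[ 626.9 -149.     4. ]
 [ 685.1 -143.4    4. ]
 [ 630.1 -229.4    4. ]
 [ 689.2 -226.2    4. ]] 
 [[ 637.7 -161.5   58.7]
 [ 681.2 -158.5   58.7]
 [ 639.1 -223.1   23.7]
 [ 683.8 -220.3   23.7]]
58.49288425756322 59.231656007436804 80.44480917417413 82.93128722813931 yaw 92.3 92.8 -264.5 -266.9 [ 657.80191297 -186.98359045    4.        ]
43.52249302248179 44.803260586515805 70.88811209412039 71.09307409280038 yaw 91.3 92.5 -266.1 -266.5 [ 660.4659538  -190.86160747   41.2       ]
```

```bash
python3 -m handwheel '[[0.001,-0.017,0,3],[0,0,0.045,0],[0,0,0.045,0],[0,0,0.045,0],[0,0,0.045,0],[0,0,0.01,0],[0,0,0,0],[0,0,0,0]]'; python3 - <<'E'
from h import *
im=snap('wrist','w3'); cv2.imwrite('pics/w3b.png',cv2.resize(im,(800,600),interpolation=cv2.INTER_CUBIC)); print(r.sense()['tool_pos'],r.sense()['tcp_rot'])
E
```

```text
time: 3.9
tool_pos: [661.8, -192.0, 80.5]
tcp_rot: [179.8, 0.1, 92.9]
ft_force: [0.3, -0.1, 1.1]
finger_gap: 85.4
grip_force: 0.0
[ 662.48582474 -192.57541166   81.53610745] [1.79717379e+02 1.20738318e-01 9.28730828e+01]
```

View pics/w3b.png

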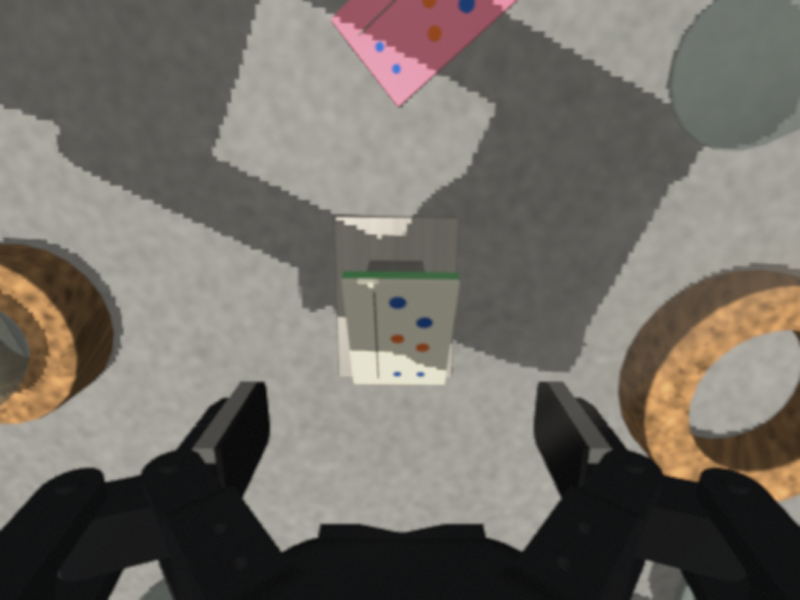

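The plate is square and centred between the fingers, from (343,275) to (450,383), so I go down and grip.

```bash
python3 -m handwheel '[[0.003,-0.001,0.03,0],[0,0,0.027,0],[0,0,0,0],[0,0,0,0]]' - 40; python3 -m handwheel '[[0,0,0,0],[0,0,0,0],[0,0,0,0],[0,0,0,0],[0,0,0,0],[0,0,0,0],[0,0,0,0],[0,0,0,0]]' 0.03 40
```

```text
time: 4.35
tool_pos: [660.2, -189.8, 22.8]
tcp_rot: [179.9, 0.0, 92.8]
ft_force: [0.2, -1.4, 0.7]
finger_gap: 85.4
grip_force: 0.0
time: 5.15
tool_pos: [660.3, -189.9, 22.6]
tcp_rot: [179.9, 0.1, 92.8]
ft_force: [-0.4, 0.6, 7.3]
finger_gap: 42.8
grip_force: 40.9
```

```bash
python3 -m handwheel '[[0,0,-0.02,0],[0,0,-0.03,0],[0,0,-0.03,0],[0,0,-0.03,-4.8],[0,0,0,-4.9],[0,0,0,0]]'; python3 -m handwheel '[[0.02,-0.0036,0,0],[0.038,-0.0072,0,0],[0.038,-0.0072,0,0],[0.038,-0.0072,0,0],[0.038,-0.0072,0,0],[0.038,-0.0072,0,0],[0.038,-0.0072,0,0],[0.035,-0.0072,0,0],[0.02,-0.0036,0,0],[0,0,0,0]]'; python3 - <<'E'
from h import *
im=snap('wrist','w4'); cv2.imwrite('pics/w4b.png',cv2.resize(im,(800,600),interpolation=cv2.INTER_CUBIC)); print(r.sense()['tool_pos'],r.sense()['tcp_rot'])
E
```

```text
time: 5.75
tool_pos: [660.1, -189.8, 132.7]
tcp_rot: [179.8, 0.1, 102.6]
ft_force: [0.4, -0.1, 0.0]
finger_gap: 42.9
grip_force: 40.9
time: 6.75
tool_pos: [535.2, 96.2, 129.4]
tcp_rot: [-179.9, -0.1, 102.6]
ft_force: [-0.4, -0.3, -0.9]
finger_gap: 43.1
grip_force: 40.9
[535.97626067  94.75139976 129.62554435] [-1.79899248e+02 -4.33665929e-03  1.02551688e+02]
```

View pics/w4b.png

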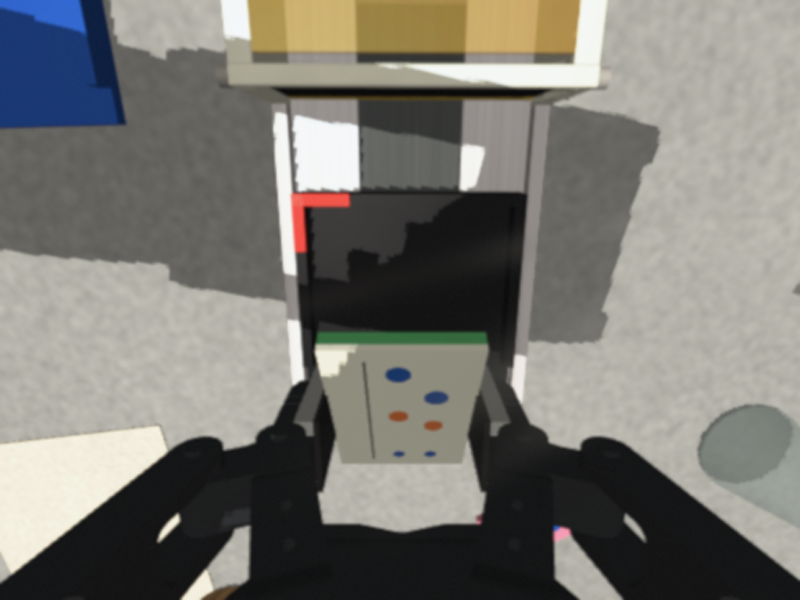

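The plate is held over the carrier, still tilted, with its raised end on row 338. The red corner is at (298,200).

```bash
python3 -m handwheel '[[0,0.002,0.03,0],[0,0,0.035,0],[0,0,0.025,0],[0,0,0.012,0],[0,0,0.003,0],[0,0,0,0]]' 0.03 20;python3 -m handwheel '[[0,0,0.001,0],[0,0,0.001,0],[0,0,0.001,0],[0,0,0,0]]'; python3 -m handwheel '[[0,0,0,0],[0,0,0,0],[0,0,0,0],[0,0,0,0],[0,0,0,0],[0,0,0,0]]' 0.056
```

```text
time: 7.4
tool_pos: [539.6, 93.7, 26.0]
tcp_rot: [180.0, 0.0, 102.5]
ft_force: [0.7, 0.2, -0.4]
finger_gap: 43.3
grip_force: 40.9
time: 7.8
tool_pos: [540.0, 94.5, 23.7]
tcp_rot: [179.9, 0.0, 102.5]
ft_force: [0.4, -0.2, 3.2]
finger_gap: 43.2
grip_force: 41.3
time: 8.4
tool_pos: [539.0, 94.2, 22.5]
tcp_rot: [-180.0, -0.0, 102.5]
ft_force: [0.8, -0.1, -0.3]
finger_gap: 56.2
grip_force: 0.0
```

```bash
python3 -m handwheel '[[0,0,-0.02,0],[0,0,-0.03,0],[0,0,-0.04,0],[-0.03,0,-0.03,0],[-0.03,0,0,0],[0,0,0,0]]' 0; python3 -m handwheel '[[0,0,0,0],[0,0,0,0],[0,0,0,0],[0,0,0,0],[0,0,0,0],[0,0,0,0]]'; python3 - <<'E'
from h import *
im=snap('wrist','w5'); cv2.imwrite('pics/w5b.png',cv2.resize(im,(800,600),interpolation=cv2.INTER_CUBIC)); print(r.sense()['tool_pos'],r.sense()['tcp_rot'])
E
```

```text
time: 9.0
tool_pos: [553.7, 32.8, 144.5]
tcp_rot: [179.8, 0.1, 102.4]
ft_force: [-1.0, 0.8, -0.1]
finger_gap: -0.3
grip_force: 0.0
time: 9.6
tool_pos: [552.0, 36.0, 142.5]
tcp_rot: [-180.0, -0.0, 102.6]
ft_force: [0.2, -0.9, 0.4]
finger_gap: -0.1
grip_force: 0.0
[552.02438162  35.94186936 142.5307508 ] [-1.79995772e+02 -3.28226304e-03  1.02552308e+02]
```

View pics/w5b.png

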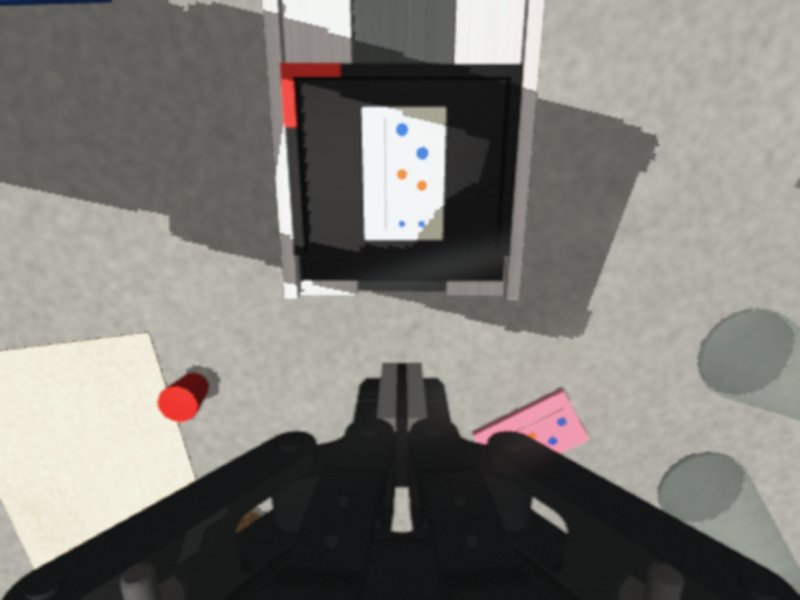

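```bash
cat > m.py <<'E'
from h import *
A=np.radians(102.5);o=np.array([516.6,201.6]);ex=np.array([np.cos(A),np.sin(A)]);ey=np.array([-ex[1],ex[0]])
def V(X):
    d=np.atleast_2d(X)[:,:2]-o; return np.c_[d@ex,d@ey].round(1)
E
python3 - <<'E'
from m import *
_,c=load('w5');s=1/1.5625
print('plate',V(ray(c,np.array([(362,107),(447,107),(443,241),(363,241)])*s,26)))
print('front',V(ray(c,np.array([(283,65),(522,65)])*s,32)))
print('innerfront top',V(ray(c,np.array([(297,78),(510,78)])*s,32)))
print('rear',V(ray(c,np.array([(301,281),(505,281)])*s,20)))
print('rails end',V(ray(c,np.array([(284,298),(520,299)])*s,22)))
print('tool',V(r.sense()['tool_pos']))
E
```

```text
plate [[ -68.7   22.5]
 [ -68.7  -22.3]
 [-139.8  -22.2]
 [-139.9   23.7]]
front [[-49.8  61.1]
 [-49.7 -58.8]]
innerfront top [[-55.7  54.5]
 [-55.6 -53.2]]
rear [[-165.3   62.2]
 [-165.2  -60.9]]
rails end [[-175.4   72.7]
 [-176.   -70.3]]
tool [[-169.4    1.3]]
```

Plate lies flat and square, at (3,0) in the carrier frame; it needs +33 mm in y and +14 mm in x. I lower the closed fingers beside its −y edge.

```bash
python3 -m handwheel '[[0.033,0.02,0,0],[0.032,0.0193,0.02,0],[0,0,0.04,0],[0,0,0.035,0],[0,0,0.02,0],[0,0,0.004,0],[0,0,0,0],[0,0,0,0]]'; python3 -c "
from m import *;s=r.sense();print(V(s['tool_pos']),s['tool_pos'],s['ft_force'])"
```

```text
time: 10.45
tool_pos: [577.6, 107.8, 25.3]
tcp_rot: [179.9, 0.0, 102.5]
ft_force: [0.6, -0.6, -0.2]
finger_gap: 0.0
grip_force: 0.0
[[-104.8  -39.2]] [577.57918865 107.75237855  25.27486532] [ 0.55412268 -0.62023547 -0.15592384]
```

```bash
python3 -m handwheel '[[0,0,0.0025,0],[0,-0.006,0,0],[0,-0.006,0,0],[0,-0.006,0,0],[0,-0.006,0,0],[0,-0.004,0,0],[0,-0.003,0,0],[0,0,0,0]]'; for i in 1; do python3 -m handwheel '[[0,-0.002,0,0],[0,-0.001,0,0],[0,0,0,0]]';  done; python3 - <<'E'
from m import *
snap('wrist','w6'); im=cv2.imread('pics/w6.png');h=cv2.cvtColor(im,cv2.COLOR_BGR2HSV); cv2.imwrite('pics/w6b.png',cv2.resize(im,(800,600),interpolation=cv2.INTER_CUBIC)); s=r.sense();print(V(s['tool_pos']),s['tool_pos'],s['ft_force'])
E
```

```text
time: 11.25
tool_pos: [545.6, 100.9, 21.0]
tcp_rot: [-180.0, -0.0, 102.5]
ft_force: [0.7, 1.6, 0.5]
finger_gap: -0.0
grip_force: 0.0
time: 11.55
tool_pos: [543.1, 100.3, 21.1]
tcp_rot: [-180.0, -0.0, 102.5]
ft_force: [0.5, -0.1, -0.5]
finger_gap: -0.1
grip_force: 0.0
[[-104.6   -4. ]] [543.11095986 100.3101306   21.05132086] [-0.43894003  0.16094985  0.66247996]
```

View pics/w6b.png

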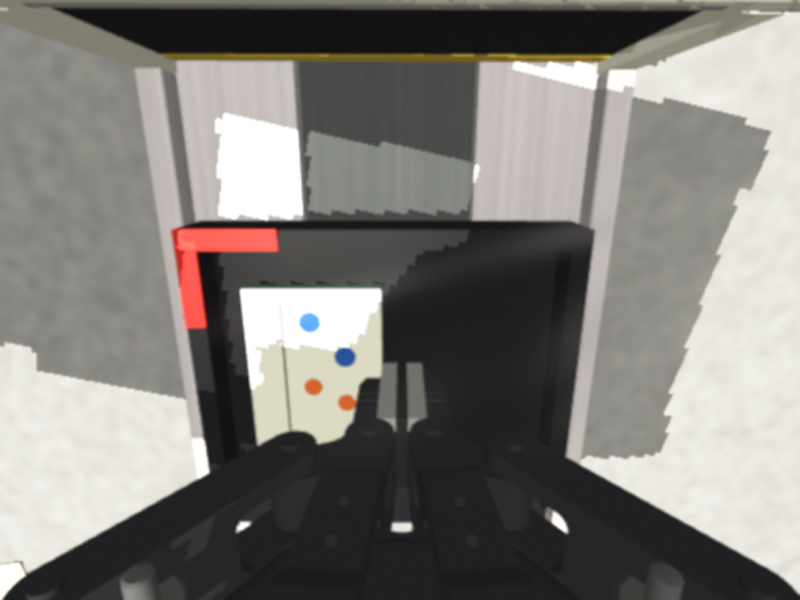

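Plate is moving square: left edge at column 240 (row 290), finger on its right edge. The wall is still some way to the left.

```bash
python3 - <<'E'
from m import *
_,c=load('w6');s=1/1.5625
print('plate',V(ray(c,np.array([(240,289),(382,289),(258,442)])*s,26)),'wall top outer',V(ray(c,np.array([(173,231),(594,231)])*s,32)))
E
python3 -m handwheel '[[0,-0.003,0,0],[0,-0.002,0,0],[0,-0.001,0,0],[0,0,0,0]]'
```

```text
plate [[ -68.4   47.5]
 [ -68.4    2.7]
 [-124.6   47.1]] wall top outer [[-49.1  62.9]
 [-49.1 -59.4]]
time: 12.0
tool_pos: [537.0, 98.9, 21.0]
tcp_rot: [-180.0, 0.0, 102.5]
ft_force: [0.1, 0.2, -0.3]
finger_gap: 0.2
grip_force: 0.0
```

```bash
python3 -m handwheel '[[0,-0.001,0,0],[0,-0.001,0,0],[0,0,0,0]]'; python3 -m handwheel '[[0,-0.001,0,0],[0,-0.0005,0,0],[0,0,0,0]]'; python3 -m handwheel '[[0,-0.001,0,0],[0,0,0,0]]'
```

```text
time: 12.3
tool_pos: [535.2, 98.5, 21.1]
tcp_rot: [-180.0, 0.0, 102.5]
ft_force: [0.9, 0.2, 0.7]
finger_gap: 0.1
grip_force: 0.0
time: 12.6
tool_pos: [533.8, 98.2, 21.1]
tcp_rot: [-180.0, -0.0, 102.5]
ft_force: [0.5, 0.1, -0.6]
finger_gap: 0.1
grip_force: 0.0
time: 12.8
tool_pos: [533.1, 98.0, 21.2]
tcp_rot: [180.0, 0.0, 102.5]
ft_force: [1.0, -0.3, -1.1]
finger_gap: 0.2
grip_force: 0.7
```

```bash
python3 -m handwheel '[[0,-0.001,0,0],[0,0,0,0]]'; python3 -m handwheel '[[0,-0.001,0,0],[0,0,0,0]]';  python3 -c "
from m import *;s=r.sense();print(V(s['tool_pos']),s['tool_pos'],s['ft_force'])
im=snap('wrist','w7');
h=cv2.cvtColor(im,cv2.COLOR_BGR2HSV)
for row in (190,196,205,215): print(row,im[row,100:180:2].max(1).tolist())"
```

```text
time: 13.0
tool_pos: [532.1, 97.8, 21.2]
tcp_rot: [180.0, 0.0, 102.5]
ft_force: [2.4, 0.8, -0.6]
finger_gap: 0.1
grip_force: 1.0
time: 13.2
tool_pos: [531.9, 97.6, 21.7]
tcp_rot: [179.9, 0.0, 102.5]
ft_force: [5.1, 0.5, -0.1]
finger_gap: 0.0
grip_force: 2.6
[[-104.8    7.6]] [531.91110747  97.64954325  21.65031107] [ 5.09368074  0.49854638 -0.11660806]
190 [102, 104, 104, 103, 102, 103, 105, 107, 107, 106, 104, 102, 102, 102, 104, 120, 226, 243, 244, 244, 243, 244, 243, 243, 243, 194, 44, 59, 153, 206, 247, 248, 248, 248, 248, 248, 248, 248, 248, 248]
196 [98, 101, 104, 105, 105, 104, 104, 104, 102, 103, 102, 103, 102, 100, 100, 102, 189, 241, 244, 244, 243, 244, 243, 243, 243, 234, 79, 31, 141, 235, 248, 248, 248, 248, 248, 248, 248, 248, 248, 238]
205 [105, 104, 103, 101, 102, 102, 101, 101, 100, 99, 101, 102, 103, 102, 101, 100, 117, 226, 242, 244, 243, 243, 243, 243, 243, 243, 170, 32, 82, 165, 234, 248, 248, 248, 248, 248, 248, 248, 248, 245]
215 [101, 98, 99, 102, 105, 106, 105, 104, 104, 104, 103, 103, 103, 103, 103, 103, 104, 160, 238, 243, 235, 89, 46, 46, 46, 46, 45, 24, 28, 167, 246, 248, 248, 248, 248, 248, 248, 248, 248, 248]
```

```bash
python3 -m handwheel '[[0,0.008,0,0],[0,0,-0.03,0],[-0.02,0,-0.01,0],[-0.032,-0.014,0,0],[0,-0.021,0,0],[0,0,0.02,0],[0,0,0.014,0],[0,0,0.003,0],[0,0,0,0]]';python3 -c "
from m import *;s=r.sense();print(V(s['tool_pos']),s['tool_pos'],s['ft_force'])"
```

```text
time: 14.15
tool_pos: [515.1, 41.2, 23.1]
tcp_rot: [-179.9, -0.0, 102.6]
ft_force: [-0.9, -0.1, -0.0]
finger_gap: -0.1
grip_force: 0.0
[[-156.3   36.2]] [515.09818797  41.21159987  23.06055439] [-0.93157513 -0.08902906 -0.01900717]
```

```bash
python3 -m handwheel '[[0.004,0,0.001,0],[0.004,0,0,0],[0.004,0,0,0],[0.003,0,0,0],[0,0,0,0]]'; python3 -m handwheel '[[0.001,0,0,0],[0.001,0,0,0],[0,0,0,0]]';  python3 -m handwheel '[[0.001,0,0,0],[0,0,0,0]]';python3 -c "
from m import *;s=r.sense();print(V(s['tool_pos']),s['tool_pos'],s['ft_force']);im=snap('wrist','w8');cv2.imwrite('pics/w8b.png',cv2.resize(im,(800,600),interpolation=cv2.INTER_CUBIC))"
```

```text
time: 14.65
tool_pos: [512.9, 56.1, 23.5]
tcp_rot: [180.0, 0.0, 102.6]
ft_force: [0.4, 0.9, 0.4]
finger_gap: 0.1
grip_force: 0.0
time: 14.95
tool_pos: [512.5, 57.6, 23.3]
tcp_rot: [180.0, 0.0, 102.5]
ft_force: [0.5, -0.5, 0.8]
finger_gap: 0.2
grip_force: 0.6
time: 15.15
tool_pos: [512.2, 58.5, 23.3]
tcp_rot: [180.0, 0.0, 102.5]
ft_force: [1.6, -0.6, 1.7]
finger_gap: -0.4
grip_force: 1.0
[[-138.8   35.3]] [512.21486848  58.46622413  23.28740876] [ 1.57068815 -0.60869671  1.65443093]
```

View pics/w8b.png

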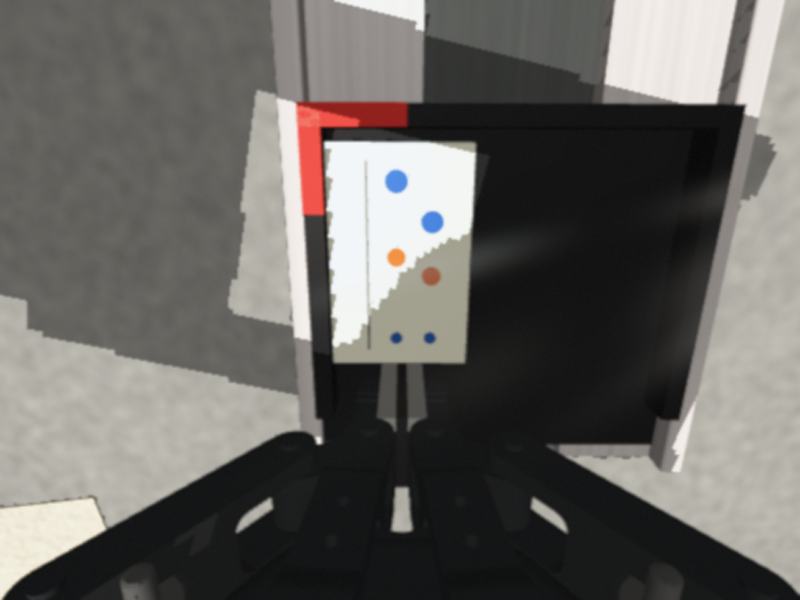

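Fingers touch the plate's rear edge (row 362). Its left edge lies along the wall, and a small gap remains in front (rows 128–141). I measure it and keep pushing.

```bash
cat > g.py <<'E'
from m import *
E
python3 - <<'E'
from m import *
_,c=load('w8');s=1/1.5625
print('plate',V(ray(c,np.array([(325,141),(476,142),(334,363),(466,363)])*s,26)),'front outer/inner',V(ray(c,np.array([(298,103),(744,105),(325,127),(715,128)])*s,32)))
E
python3 -m handwheel '[[0.001,0,0,0],[0.0005,0,0,0],[0,0,0,0]]'
```

```text
plate [[ -58.3   58. ]
 [ -58.6   14. ]
 [-129.2   58.5]
 [-129.3   13.9]] front outer/inner [[-48.7  63.9]
 [-49.2 -57.7]
 [-54.9  56.9]
 [-55.1 -51. ]]
time: 15.5
tool_pos: [511.8, 60.0, 23.2]
tcp_rot: [180.0, 0.0, 102.5]
ft_force: [1.4, -1.8, 2.3]
finger_gap: -0.0
grip_force: 1.4
```

```bash
python3 -m handwheel '[[0.001,0,0,0],[0.001,0,0,0],[0,0,0,0]]';python3 -m handwheel '[[0.001,0,0,0],[0.001,0,0,0],[0,0,0,0]]'; python3 - <<'E'
from m import *
im=snap('wrist','w9');s=r.sense();print(V(s['tool_pos']),s['ft_force'])
_,c=load('w8');g=cv2.cvtColor(im,cv2.COLOR_BGR2GRAY)
for col in (225,235,280,290,400): print(col,g[55:105,col].tolist())
print(im[95,195:225].max(1).tolist(),im[200,195:225].max(1).tolist())
E
```

```text
time: 15.8
tool_pos: [511.4, 62.1, 23.2]
tcp_rot: [180.0, 0.0, 102.5]
ft_force: [2.0, -1.8, 2.6]
finger_gap: -0.2
grip_force: 1.5
time: 16.1
tool_pos: [511.0, 63.9, 23.2]
tcp_rot: [180.0, 0.0, 102.5]
ft_force: [3.0, -3.0, 2.1]
finger_gap: 0.1
grip_force: 2.3
[[-133.2   35.3]] [ 2.70467284 -3.77233461  2.97223524]
225 [139, 139, 139, 138, 138, 138, 137, 137, 138, 137, 137, 137, 137, 137, 137, 136, 136, 136, 136, 131, 114, 83, 68, 78, 105, 124, 129, 129, 129, 129, 130, 130, 130, 130, 130, 133, 145, 197, 238, 245, 245, 245, 245, 245, 245, 245, 245, 245, 245, 245]
235 [142, 142, 143, 143, 143, 143, 142, 143, 142, 142, 142, 141, 142, 142, 142, 141, 142, 142, 142, 141, 129, 93, 67, 65, 65, 70, 91, 121, 128, 128, 128, 129, 129, 129, 132, 154, 202, 239, 245, 245, 245, 245, 245, 245, 245, 245, 244, 242, 235, 233]
280 [51, 50, 51, 50, 51, 51, 50, 51, 51, 50, 50, 52, 51, 51, 50, 51, 50, 50, 50, 50, 46, 37, 25, 22, 23, 22, 22, 22, 23, 23, 22, 22, 21, 22, 23, 44, 96, 147, 160, 164, 192, 234, 243, 244, 244, 244, 244, 244, 244, 245]
290 [52, 52, 52, 51, 52, 52, 52, 52, 52, 52, 52, 51, 52, 51, 52, 51, 50, 51, 51, 51, 47, 37, 26, 22, 22, 23, 22, 22, 22, 22, 22, 22, 21, 22, 25, 44, 96, 147, 160, 160, 160, 162, 177, 218, 240, 244, 244, 244, 244, 244]
400 [215, 161, 135, 134, 134, 133, 134, 134, 134, 134, 134, 134, 134, 134, 134, 134, 135, 135, 135, 135, 133, 117, 65, 23, 19, 20, 19, 20, 20, 19, 20, 21, 20, 20, 20, 20, 19, 16, 19, 21, 21, 20, 20, 21, 20, 19, 19, 20, 21, 20]
[240, 240, 240, 240, 240, 240, 240, 240, 240, 231, 172, 94, 95, 141, 168, 201, 237, 246, 247, 247, 247, 248, 248, 247, 247, 248, 248, 247, 247, 247] [242, 238, 216, 144, 78, 56, 55, 55, 54, 54, 54, 54, 54, 54, 51, 41, 64, 116, 150, 168, 202, 235, 244, 245, 245, 245, 245, 245, 245, 245]
```

```bash
cat > gap.py <<'E'
from m import *
import sys
def gap(f):
    im,c=load(f); g=cv2.cvtColor(im,cv2.COLOR_BGR2GRAY).astype(int)
    o=[]
    for col in (275,285,295):
        d=np.diff(cv2.GaussianBlur(im,(3,3),0).max(2).astype(int)[:,col]); 
        fe=40+int(np.argmin(np.minimum(d[40:100],0))); pe=fe+5+int(np.argmax(d[fe+5:fe+30]))
        o.append((fe,pe,V(ray(c,(col,fe+.5),32))[0,0],V(ray(c,(col,pe+.5),26))[0,0]))
    for x in o: print(x,'gap',round(x[2]-6-x[3],1))
if __name__=='__main__': gap(sys.argv[1])
E
python3 gap.py w8; python3 gap.py w9;python3 -m handwheel '[[0.001,0,0,0],[0.001,0,0,0],[0,0,0,0]]'; python3 -c "
from gap import *
snap('wrist','w10');gap('w10');s=r.sense();print(V(s['tool_pos']),s['ft_force'])"
```

```text
(65, 90, np.float64(-48.6), np.float64(-58.5)) gap 3.9
(65, 90, np.float64(-48.6), np.float64(-58.5)) gap 3.9
(65, 90, np.float64(-48.6), np.float64(-58.5)) gap 3.9
(75, 90, np.float64(-47.0), np.float64(-52.9)) gap -0.1
(75, 90, np.float64(-47.0), np.float64(-52.9)) gap -0.1
(75, 90, np.float64(-47.0), np.float64(-52.9)) gap -0.1
time: 16.45
tool_pos: [510.5, 65.9, 23.2]
tcp_rot: [180.0, 0.0, 102.5]
ft_force: [2.6, -3.8, 2.9]
finger_gap: 0.0
grip_force: 2.4
(76, 90, np.float64(-45.3), np.float64(-50.8)) gap -0.5
(75, 90, np.float64(-44.9), np.float64(-50.8)) gap -0.1
(76, 90, np.float64(-45.3), np.float64(-50.8)) gap -0.5
[[-131.1   35.3]] [ 3.00445477 -2.36108734  1.78964455]
```

```bash
python3 -m handwheel '[[-0.004,0,0,0],[0,0,-0.03,0],[-0.022,0.017,-0.02,0],[-0.023,0.017,-0.02,0],[0,0,0,0],[0,0,0,0]]'; python3 - <<'E'
from m import *
im=snap('wrist','w11');s=r.sense();print(V(s['tool_pos']),s['tool_pos']);cv2.imwrite('pics/w11b.png',cv2.resize(im,(800,600),interpolation=cv2.INTER_CUBIC))
E
```

```text
time: 17.1
tool_pos: [553.6, 25.4, 92.5]
tcp_rot: [-179.9, -0.1, 102.5]
ft_force: [0.5, 1.3, -0.9]
finger_gap: -0.1
grip_force: 0.0
[[-179.4    2.9]] [552.55369826  25.81193321  91.59386665]
```

View pics/w11b.png

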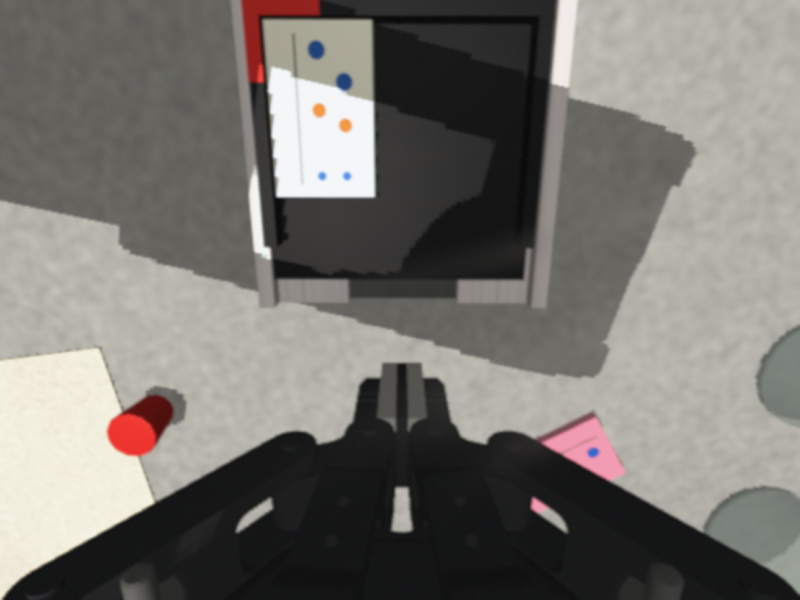

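The plate sits snug in the red corner (262–375, 18–197). I lower the fingers behind the tail and push slowly first, to feel the friction.

```bash
python3 -m handwheel '[[0,0.0015,0.035,0],[0,0,0.03,0],[0,0,0.01,0],[0,0,0.003,0],[0,0,0,0],[0,0,0,0]]'; python3 -m handwheel '[[0.004,0,0,0],[0.003,0,0,0],[0.002,0,0,0],[0.002,0,0,0],[0.002,0,0,0]]';python3 -m handwheel '[[0.002,0,0,0]]';python3 -m handwheel '[[0.002,0,0,0]]'; python3 -m handwheel '[[0.002,0,0,0]]';python3 -m handwheel '[[0.002,0,0,0]]'; python3 -m handwheel '[[0.002,0,0,0]]'
```

```text
time: 17.75
tool_pos: [556.6, 25.9, 16.5]
tcp_rot: [179.9, 0.0, 102.5]
ft_force: [-0.8, -0.9, 0.4]
finger_gap: 0.3
grip_force: 0.0
time: 18.25
tool_pos: [553.5, 38.2, 15.8]
tcp_rot: [179.9, 0.1, 102.5]
ft_force: [1.7, -3.7, 1.9]
finger_gap: 0.1
grip_force: 2.0
time: 18.35
tool_pos: [553.0, 40.2, 15.6]
tcp_rot: [179.9, 0.0, 102.5]
ft_force: [1.3, -4.8, 2.1]
finger_gap: -0.1
grip_force: 2.1
time: 18.45
tool_pos: [552.4, 42.2, 15.4]
tcp_rot: [179.9, 0.0, 102.5]
ft_force: [2.2, -4.3, 1.9]
finger_gap: 0.2
grip_force: 2.1
time: 18.55
tool_pos: [551.9, 44.2, 15.4]
tcp_rot: [180.0, 0.0, 102.5]
ft_force: [3.4, -5.0, 3.6]
finger_gap: 0.0
grip_force: 2.4
time: 18.65
tool_pos: [551.5, 46.2, 15.4]
tcp_rot: [180.0, 0.0, 102.5]
ft_force: [2.7, -4.0, 3.5]
finger_gap: -0.0
grip_force: 2.4
time: 18.75
tool_pos: [551.0, 48.2, 15.4]
tcp_rot: [180.0, 0.0, 102.5]
ft_force: [2.8, -4.4, 3.4]
finger_gap: -0.5
grip_force: 2.4
```

```bash
python3 -m handwheel '[[-0.002,0.001,-0.0015,0],[0,0,0,0],[0,0,0,0]]'; python3 -m handwheel '[[0.002,0,0,0],[0.001,0,0,0],[0.001,0,0,0]]';for i in 1 2 3 4 5; do python3 -m handwheel '[[0.001,0,-0.0001,0]]'; done | grep -E 'tool|ft'
```

```text
time: 19.05
tool_pos: [551.2, 46.8, 15.9]
tcp_rot: [-179.9, -0.0, 102.5]
ft_force: [0.0, 0.1, 0.8]
finger_gap: 0.0
grip_force: 0.0
time: 19.35
tool_pos: [550.9, 50.4, 16.3]
tcp_rot: [-180.0, 0.0, 102.5]
ft_force: [-0.2, -2.2, -1.1]
finger_gap: 0.1
grip_force: 0.7
tool_pos: [550.8, 51.4, 16.6]
ft_force: [1.2, -2.2, -1.7]
tool_pos: [550.6, 52.3, 16.7]
ft_force: [0.1, -1.1, -0.8]
tool_pos: [550.5, 53.3, 16.9]
ft_force: [0.9, -1.5, -1.0]
tool_pos: [550.3, 54.3, 17.0]
ft_force: [-0.4, -2.2, -0.1]
tool_pos: [550.1, 55.3, 17.2]
ft_force: [1.1, -2.1, 0.1]
```

Pushing slowly with the fingers lightly placed takes about 2 N, so μ is about 0.5. The upright fingers reach above the tunnel roof, so they can only push until they meet its front edge at x = −4. The last 28 mm needs something to reach under the roof. Coasting that far at 0.5 m/s isn't certain. I'll borrow the loose pink plate as a push stick and lay it back afterwards. First I locate it.

```bash
python3 -m handwheel '[[-0.02,0,0,0],[-0.03,0,-0.03,0],[0,0,-0.04,0],[0,0,-0.04,0],[0,0,0,0]]' 0.0854; python3 - <<'E'
from m import *
im,c=load('w2')
h=cv2.cvtColor(im,cv2.COLOR_BGR2HSV);m=((h[...,0]>160)&(h[...,0]<178)&(h[...,1]>60)&(h[...,2]>80)).astype(np.uint8);m[:,:200]=0
cs=max(cv2.findContours(m,0,2)[0],key=cv2.contourArea);b=cv2.boxPoints(cv2.minAreaRect(cv2.convexHull(cs)));print(b.round(1))
P=ray(c,b,5)[:,:2];print(P.round(1),P.mean(0).round(1));e=np.diff(np.r_[P,P[:1]],axis=0);print(np.hypot(*e.T).round(1),np.degrees(np.arctan2(e[:,1],e[:,0])).round(1))
s=r.sense();print(s['tool_pos'],s['tcp_rot'],s['joint_pos'])
E
```

```text
time: 20.35
tool_pos: [565.4, 6.1, 134.5]
tcp_rot: [179.4, 0.2, 102.5]
ft_force: [2.1, -0.9, 0.8]
finger_gap: 72.0
grip_force: 0.0
[[222.8  52.1]
 [269.2  15.5]
 [292.8  45.5]
 [246.4  82. ]]
[[622.1 -62.2]
 [676.1 -15.4]
 [709.7 -45.5]
 [655.2 -94.7]] [665.8 -54.4]
[71.5 45.1 73.4 46.4] [  40.9  -41.9 -137.9  135.5]
[565.4231127    6.12387183 134.54225981] [1.79366746e+02 1.66468311e-01 1.02508914e+02] [-4.59207793e+00  5.32004938e+00  9.78744650e+01  2.79222220e-02
  7.61512803e+01 -1.71084409e+01]
```

(I have used up the picture-viewing allowance, one over in fact, so from here I check by numbers only.)

```bash
cat > pink.py <<'E'
from m import *
def pink(f):
    im=snap('wrist',f);_,c=load(f)
    h=cv2.cvtColor(im,cv2.COLOR_BGR2HSV);m=((h[...,0]>155)&(h[...,0]<178)&(h[...,1]>60)&(h[...,2]>80)).astype(np.uint8)
    m=cv2.morphologyEx(m,cv2.MORPH_CLOSE,np.ones((9,9),np.uint8))
    cs=max(cv2.findContours(m,0,2)[0],key=cv2.contourArea);b=cv2.boxPoints(cv2.minAreaRect(cs));print(b.round(0).tolist(),cv2.contourArea(cs))
    P=ray(c,b,6)[:,:2];e=np.diff(np.r_[P,P[:1]],axis=0)
    print(P.mean(0).round(1),np.hypot(*e.T).round(1),np.degrees(np.arctan2(e[:,1],e[:,0])).round(1))
    s=r.sense();R=Ro.from_euler('xyz',s['tcp_rot'],degrees=True).as_matrix();print('tool',s['tool_pos'].round(1),s['tcp_rot'].round(1));print('in tool',[ (R.T@(np.r_[p,6]-s['tool_pos'])).round(1).tolist() for p in [P.mean(0),*P]])
E
python3 -m handwheel '[[0,0,0,8.5],[0,0,0,8.5],[0,0,0,8.5],[0,0,0,8.5],[0,0,0,8.5],[0,0,0,8.5],[0,0,0,8.5],[0,0,0,1.5]]'; python3 -m handwheel '[[0.005,0.035,0,0],[0.005,0.038,0,0],[0.005,0.038,0.02,0],[0,0,0.04,0],[0,0,0,0],[0,0,0,0]]'; python3 -c "
from pink import *;pink('p1')"
```

```text
time: 21.15
tool_pos: [560.8, 6.8, 126.9]
tcp_rot: [-180.0, -0.0, 41.4]
ft_force: [-0.4, 0.2, 0.7]
finger_gap: 85.6
grip_force: 0.0
time: 21.75
tool_pos: [644.3, -66.2, 65.8]
tcp_rot: [-179.8, 0.1, 41.7]
ft_force: [0.1, -0.1, -0.2]
finger_gap: 85.8
grip_force: 0.0
[[233.0, 126.0], [297.0, 126.0], [297.0, 222.0], [233.0, 222.0]] 5811.5
[665.7 -55. ] [43.5 70.9 48.2 70.9] [ -48.4 -136.   131.6   40.2]
tool [645.7 -66.2  67.8] [-180.    -0.    41.6]
in tool [[22.4, 4.9, 61.8], [57.8, -17.2, 61.8], [57.8, 26.3, 61.8], [-13.1, 29.3, 61.8], [-13.1, -19.0, 61.8]]
```

```bash
python3 -m handwheel '[[0.003,0.005,0.03,0],[0,0,0.025,0],[0,0,0.006,0],[0,0,0,0],[0,0,0,0],[0,0,0,0]]'; python3 -c "
from bench import r;print(r.sense()['tool_pos'])"
```

```text
time: 22.4
tool_pos: [652.9, -68.6, 8.7]
tcp_rot: [179.8, -0.1, 41.6]
ft_force: [0.4, 0.3, -0.3]
finger_gap: 85.7
grip_force: 0.0
[652.93906236 -68.61919845   8.6577333 ]
```

```bash
python3 -m handwheel '[[0,0,0.004,0],[0,0,0.003,0],[0,0,0,0],[0,0,0,0]]';  python3 -m handwheel '[[0,0,0,0],[0,0,0,0],[0,0,0,0],[0,0,0,0],[0,0,0,0],[0,0,0,0],[0,0,0,0],[0,0,0,0]]' 0.03 60
```

```text
time: 22.8
tool_pos: [651.1, -68.5, -1.2]
tcp_rot: [-180.0, 0.0, 41.5]
ft_force: [0.2, -0.4, 0.1]
finger_gap: 85.3
grip_force: 0.0
time: 23.6
tool_pos: [651.8, -68.6, -0.4]
tcp_rot: [180.0, -0.0, 41.5]
ft_force: [0.4, -1.1, 5.4]
finger_gap: 42.0
grip_force: 61.2
```

```bash
python3 -m handwheel '[[0,0,-0.02,0],[0,0,-0.03,-8.5],[0,0,-0.03,-8.5],[0,0,0,-8.5],[0,0,0,-8.5],[0,0,0,-8.5],[0,0,0,-8.5],[0,0,0,-8.5],[0,0,0,-1.5]]'; python3 -m handwheel '[[0.03,-0.0245,0,0],[0.03,-0.025,0,0],[0.031,-0.025,0,0],[0,0,0,0],[0,0,0,0],[0,0,0,0]]'; python3 -c "
from pink import *
s=r.sense();print(V(s['tool_pos']),s['tool_pos'],s['tcp_rot'])
im=snap('wrist','p2');_,c=load('p2');h=cv2.cvtColor(im,cv2.COLOR_BGR2HSV);m=((h[...,0]>155)&(h[...,0]<178)&(h[...,1]>60)&(h[...,2]>80)).astype(np.uint8)
ys,xs=np.nonzero(m);print(xs.min(),xs.max(),ys.min(),ys.max());print(V(ray(c,[(xs[ys<=ys.min()+1].min(),ys.min()),(xs[ys<=ys.min()+1].max(),ys.min())],s['tool_pos'][2]+6)))
# carrier rear edge at col cx
print(im[:,256].max(1)[::2].tolist())"
```

```text
time: 24.5
tool_pos: [650.6, -68.3, 78.1]
tcp_rot: [-179.9, -0.0, 102.7]
ft_force: [-0.7, 0.3, -0.2]
finger_gap: 41.8
grip_force: 60.7
time: 25.1
tool_pos: [559.7, 3.8, 79.5]
tcp_rot: [179.9, 0.0, 102.4]
ft_force: [1.2, -0.2, -1.3]
finger_gap: 41.5
grip_force: 60.9
[[-202.4    0.8]] [559.65048667   3.83887046  79.50155069] [1.79941577e+02 3.12262323e-02 1.02434769e+02]
209 301 145 277
[[-146.3    7.2]
 [-146.4  -19. ]]
[48, 49, 48, 36, 27, 27, 26, 26, 26, 26, 27, 26, 25, 26, 25, 25, 25, 27, 26, 25, 25, 26, 25, 25, 26, 25, 25, 25, 25, 24, 24, 26, 50, 55, 56, 56, 57, 56, 58, 57, 56, 56, 57, 55, 57, 57, 57, 57, 58, 58, 59, 58, 58, 58, 57, 58, 58, 58, 58, 58, 64, 94, 65, 53, 52, 52, 52, 53, 54, 53, 53, 52, 53, 90, 203, 243, 243, 243, 243, 243, 243, 243, 221, 224, 225, 225, 223, 198, 177, 146, 167, 167, 166, 166, 165, 165, 164, 165, 164, 164, 164, 164, 164, 164, 163, 158, 155, 155, 156, 156, 157, 164, 164, 164, 165, 164, 164, 164, 164, 164, 164, 164, 164, 164, 164, 164, 164, 164, 164, 162, 104, 114, 115, 111, 162, 164, 163, 164, 165, 180, 186, 185, 187, 189, 187, 187, 186, 184, 186, 188, 185, 188, 189, 187, 187, 188, 186, 183, 180, 180, 185, 190, 188, 182, 182, 185, 183, 181, 184, 189, 115, 27, 22, 22, 23, 21, 23, 23, 24, 22, 22, 23, 21, 22, 22, 22, 22, 21, 22, 22, 23, 22]
```

```bash
python3 -m handwheel '[[0,0,0.03,0],[0,0,0.026,0],[0,0,0.006,0],[0,0,0,0],[0,0,0,0],[0,0,0,0],[0,0,0,0]]'; python3 -c "
from m import *
_,c=load('p2');print('rear',V(ray(c,[(256,63)],20)));s=r.sense();print(V(s['tool_pos']),s['tool_pos'],s['ft_force'])"
```

```text
time: 25.85
tool_pos: [560.1, 4.1, 18.6]
tcp_rot: [179.9, 0.0, 102.5]
ft_force: [0.2, 0.4, 0.3]
finger_gap: 41.9
grip_force: 60.9
rear [[-103.8    1.5]]
[[-202.3    0.3]] [560.05148027   4.05470504  18.56563304] [0.1708699  0.37624734 0.2599541 ]
```

```bash
python3 -c "
from m import *
im,c=load('p2');print(V(ray(c,[(256,122),(256,126)],12)),V(ray(c,[(256,63)],20)),V(ray(c,[(256,6)],32)),V(ray(c,[(256,63)],4)))
print(V(ray(c,[(256,124)],4)))
for col in (215,225,240,290,300): print(col,im[0:140:3,col].max(1).tolist())
im=snap('top','t2');c=cam('top')
for x in range(-180,0,10): 
  p=proj(c,np.r_[o+x*ex-8*ey,20])[0]; print(x,im[int(p[1]+.5),int(p[0]+.5)].tolist(),end=' ')
"
```

```text
[[-141.2    1.6]
 [-144.     1.6]] [[-103.8    1.5]] [[-75.2   1.5]] [[-102.1    1.5]]
[[-143.2    1.6]]
215 [160, 158, 171, 171, 171, 171, 171, 171, 172, 172, 171, 169, 126, 122, 132, 170, 170, 243, 241, 47, 58, 59, 59, 60, 61, 60, 61, 61, 61, 61, 62, 62, 62, 61, 62, 62, 63, 64, 63, 63, 93, 242, 243, 243, 245, 246, 247]
225 [173, 173, 172, 173, 172, 172, 172, 172, 172, 172, 172, 171, 171, 171, 170, 171, 170, 174, 239, 58, 58, 58, 59, 59, 58, 59, 59, 60, 60, 60, 60, 61, 61, 60, 61, 61, 61, 62, 62, 62, 67, 99, 99, 100, 100, 101, 101]
240 [48, 27, 25, 25, 26, 26, 26, 27, 26, 26, 25, 24, 26, 25, 26, 25, 24, 24, 25, 27, 50, 57, 57, 59, 58, 59, 58, 58, 58, 59, 60, 60, 59, 60, 58, 60, 59, 60, 60, 60, 66, 101, 101, 102, 101, 102, 101]
290 [45, 45, 45, 44, 46, 45, 46, 44, 25, 25, 26, 26, 24, 24, 25, 25, 24, 24, 25, 25, 24, 24, 24, 23, 23, 23, 34, 50, 49, 51, 50, 51, 50, 50, 50, 50, 49, 49, 50, 51, 60, 67, 53, 54, 53, 53, 54]
300 [44, 45, 44, 45, 46, 45, 47, 46, 41, 26, 24, 24, 24, 25, 24, 25, 23, 24, 23, 25, 23, 23, 23, 24, 22, 23, 24, 41, 49, 48, 49, 48, 47, 48, 48, 49, 48, 48, 47, 49, 119, 238, 151, 150, 150, 149, 149]
-180 [71, 86, 93] -170 [63, 50, 71] -160 [76, 67, 121] -150 [127, 113, 176] -140 [57, 61, 61] -130 [35, 37, 38] -120 [46, 53, 57] -110 [47, 57, 60] -100 [107, 130, 143] -90 [98, 119, 130] -80 [109, 132, 144] -70 [43, 46, 49] -60 [36, 35, 36] -50 [31, 29, 28] -40 [35, 37, 38] -30 [26, 28, 29] -20 [57, 62, 61] -10 [66, 70, 68]
```

```bash
python3 -m handwheel '[[0.002,0,0.0045,0],[0.002,0,0,0],[0,0,0,0],[0,0,0,0]]';python3 -m handwheel '[[0.004,0,0,0],[0.004,0,0,0],[0.004,0,0,0],[0.004,0,0,0],[0,0,0,0]]'; python3 -c "
from m import *
s=r.sense();print(V(s['tool_pos']),s['tool_pos'],s['ft_force'])"
```

```text
time: 26.3
tool_pos: [557.9, 8.2, 12.5]
tcp_rot: [-180.0, -0.0, 102.5]
ft_force: [-0.0, -0.2, -0.0]
finger_gap: 41.4
grip_force: 60.9
time: 26.8
tool_pos: [554.4, 24.4, 12.6]
tcp_rot: [-180.0, -0.0, 102.6]
ft_force: [0.5, 0.6, -0.6]
finger_gap: 41.8
grip_force: 60.9
[[-181.1    1.5]] [554.37048626  24.43018154  12.6161558 ] [ 0.51939641  0.5615889  -0.60038146]
```

```bash
python3 -m handwheel '[[0.003,0,0,0],[0.004,0,0,0],[0.005,0,0,0],[0.005,0,0,0],[0.005,0,0,0]]'; python3 -m handwheel '[[0.004,0,0,0],[0.003,0,0,0],[0.001,0,0,0],[0,0,0,0]]'; python3 -c "
from m import *
im=snap('top','t3');c=cam('top');s=r.sense();print(V(s['tool_pos']),s['tool_pos'],s['ft_force'])
for y in (-40,30):
 for x in range(-180,0,6): 
  p=proj(c,np.r_[o+x*ex+y*ey,20])[0]; print(x,im[int(p[1]+.5),int(p[0]+.5)].max(),end=' ')
 print()
"
```

```text
time: 27.3
tool_pos: [549.6, 45.6, 12.6]
tcp_rot: [-180.0, 0.0, 102.5]
ft_force: [1.9, -2.3, -0.5]
finger_gap: 41.7
grip_force: 60.9
time: 27.7
tool_pos: [547.9, 53.3, 12.6]
tcp_rot: [-180.0, -0.0, 102.5]
ft_force: [0.5, 0.6, -1.5]
finger_gap: 41.8
grip_force: 60.9
[[-151.6    1.6]] [547.83472075  53.28965938  12.51937463] [ 0.47849142 -0.32584887  0.86947669]
-180 109 -174 110 -168 105 -162 99 -156 102 -150 95 -144 96 -138 87 -132 81 -126 82 -120 90 -114 88 -108 69 -102 68 -96 76 -90 23 -84 24 -78 26 -72 41 -66 59 -60 59 -54 60 -48 96 -42 138 -36 135 -30 127 -24 140 -18 104 -12 35 -6 32 
-180 124 -174 126 -168 78 -162 75 -156 45 -150 76 -144 83 -138 125 -132 149 -126 160 -120 141 -114 146 -108 120 -102 141 -96 101 -90 37 -84 41 -78 41 -72 35 -66 38 -60 33 -54 94 -48 66 -42 60 -36 60 -30 67 -24 131 -18 140 -12 89 -6 135
```

```bash
python3 -m handwheel '[[0.003,0,0,0],[0.005,0,0,0],[0.006,0,0,0],[0.007,0,0,0],[0.007,0,0,0],[0.007,0,0,0],[0.007,0,0,0],[0.007,0,0,0],[0.007,0,0,0]]'; python3 -m handwheel '[[0.007,0,0,0],[0.007,0,0,0],[0.007,0,0,0],[0.006,0,0,0],[0.005,0,0,0],[0.004,0,0,0]]'; python3 -m handwheel '[[0.003,0,0,0],[0.003,0,0,0],[0.002,0,0,0]]';  python3 -c "
from m import *
s=r.sense();print(V(s['tool_pos']),s['tool_pos'],s['ft_force'])
"
```

```text
time: 28.65
tool_pos: [535.7, 108.3, 12.6]
tcp_rot: [180.0, -0.0, 102.5]
ft_force: [2.5, -3.7, -0.9]
finger_gap: 41.9
grip_force: 60.8
time: 29.25
tool_pos: [527.9, 143.2, 12.6]
tcp_rot: [-180.0, 0.0, 102.5]
ft_force: [1.8, -1.6, 0.5]
finger_gap: 42.0
grip_force: 60.8
time: 29.55
tool_pos: [526.3, 150.8, 12.6]
tcp_rot: [-180.0, 0.0, 102.5]
ft_force: [1.7, -2.0, 0.2]
finger_gap: 41.3
grip_force: 60.8
[[-51.7   1.6]] [526.25879993 150.78131138  12.58983042] [ 1.74825364 -1.97960163  0.18701189]
```

```bash
python3 -m handwheel '[[0.003,0,0,0],[0.003,0,0,0],[0.003,0,0,0],[0.003,0,0,0]]'; for i in 1 2 3; do python3 -m handwheel '[[0.001,0,0,0],[0.001,0,0,0]]'|grep -E "tool_pos|ft"; done; python3 -m handwheel '[[0.001,0,0,0]]'
```

```text
time: 29.95
tool_pos: [523.6, 162.6, 12.6]
tcp_rot: [-180.0, 0.0, 102.5]
ft_force: [1.8, -2.8, -1.2]
finger_gap: 41.7
grip_force: 60.8
tool_pos: [523.2, 164.4, 12.6]
ft_force: [2.1, -3.2, 0.2]
tool_pos: [522.8, 166.3, 12.6]
ft_force: [0.5, -1.5, -0.4]
tool_pos: [522.2, 168.3, 12.4]
ft_force: [1.2, -2.2, -1.8]
time: 30.65
tool_pos: [522.0, 169.2, 12.4]
tcp_rot: [-180.0, -0.0, 102.5]
ft_force: [1.3, -0.8, -2.5]
finger_gap: 41.8
grip_force: 61.3
```

```bash
for i in 1 2 3; do python3 -m handwheel '[[0.001,0,0,0]]'|grep -E "tool_pos|ft"; done
```

```text
tool_pos: [521.8, 170.2, 12.5]
ft_force: [0.9, -3.6, -1.1]
tool_pos: [521.6, 170.4, 12.4]
ft_force: [1.5, -9.8, -0.8]
tool_pos: [521.4, 170.5, 12.3]
ft_force: [1.3, -13.4, -0.7]
```

The force jumped at the stop, so the carrier is home. I ease back, lift the stick so the flap slides off its end, and withdraw.

```bash
python3 -m handwheel '[[-0.002,0,0,0],[-0.001,0,0,0],[0,0,-0.006,0],[0,0,-0.007,0],[0,0,0,0]]'; python3 -m handwheel '[[-0.004,0,0,0],[-0.006,0,0,0],[-0.008,0,0,0],[-0.008,0,0,0],[-0.01,0,0,0],[-0.01,0,0,0],[-0.015,0,0,0],[-0.03,0,0,0],[0,0,0,0]]';python3 -m handwheel '[[-0.03,0,-0.03,0],[0,0,-0.04,0],[0,0,0,0],[0,0,0,0]]'; python3 - <<'E'
from m import *
s=r.sense();print(V(s['tool_pos']),s['tool_pos'],s['ft_force'])
im=snap('wrist','f1');_,c=load('f1');h=cv2.cvtColor(im,cv2.COLOR_BGR2HSV)
m=(h[...,0]>20)&(h[...,0]<33)&(h[...,1]>170)&(h[...,2]>60)
p=proj(c,np.array([[*(o+y*ey),z] for y in(-50,0,50) for z in (17,)]));print('expected shut yellow edge px',p.round(1))
for u in p: 
    if 0<=u[0]<511 and 5<u[1]<375: print(u.round(),[im[int(v),int(u[0])].tolist() for v in range(int(u[1])-6,int(u[1])+7,2)])
E
```

```text
time: 31.45
tool_pos: [522.0, 169.5, 26.2]
tcp_rot: [-180.0, -0.0, 102.6]
ft_force: [-0.3, 1.5, -5.4]
finger_gap: 41.0
grip_force: 61.6
time: 32.35
tool_pos: [543.1, 76.8, 26.1]
tcp_rot: [179.9, 0.1, 102.4]
ft_force: [0.7, 0.7, -0.9]
finger_gap: 41.0
grip_force: 63.9
time: 32.75
tool_pos: [549.8, 50.6, 97.2]
tcp_rot: [179.8, 0.0, 102.5]
ft_force: [-0.4, 0.0, -1.7]
finger_gap: 41.3
grip_force: 63.9
[[-154.6    0.3]] [549.78658322  50.61889162  97.16690343] [-0.44688691  0.02139824 -1.65329309]
expected shut yellow edge px [[334.4 -27. ]
 [257.4 -27.1]
 [180.2 -27.2]]
```

```bash
python3 -m handwheel '[[0.02,0,-0.03,0],[0.03,0,-0.03,0],[0.03,0,0,0],[0,0,0,0],[0,0,0,0]]'; python3 - <<'E'
from m import *
s=r.sense();print(V(s['tool_pos']),s['tool_pos'])
im=snap('wrist','f2');_,c=load('f2')
def samp(P):
    for X in P:
        u=proj(c,np.r_[o+X[0]*ex+X[1]*ey,X[2]])[0]
        print(X,u.round().tolist(),im[int(u[1]),int(u[0])].tolist() if 0<=u[0]<512 and 0<=u[1]<384 else None)
u=proj(c,np.r_[o+0*ex-30*ey,17])[0].round().astype(int);print('flap edge',u)
print([im[v,u[0]].tolist() for v in range(max(u[1]-12,0),u[1]+10,1)])
u=proj(c,np.r_[o+0*ex+30*ey,17])[0].round().astype(int);print('flap edge',u)
print([im[v,u[0]].tolist() for v in range(max(u[1]-12,0),u[1]+10,1)])
t=snap('top','t4');ct=cam('top')
for z in (26,):
  for y in (45,33,20,0,-30):
    print(y,[ (lambda p:t[int(p[1]+.5),int(p[0]+.5)].tolist())(proj(ct,np.r_[o+x*ex+y*ey,z])[0]) for x in range(20,150,10)])
E
```

```text
time: 33.3
tool_pos: [529.8, 129.6, 153.8]
tcp_rot: [-179.8, 0.0, 102.7]
ft_force: [-0.1, -0.4, -1.4]
finger_gap: 41.3
grip_force: 63.9
[[-73.2   2.7]] [529.80523135 129.56777297 153.77746457]
flap edge [293 103]
[[104, 166, 191], [105, 165, 190], [109, 161, 183], [119, 146, 161], [128, 136, 143], [130, 134, 138], [130, 133, 138], [130, 134, 138], [134, 140, 144], [165, 177, 178], [220, 228, 226], [236, 240, 237], [239, 242, 238], [239, 241, 238], [239, 241, 238], [240, 241, 238], [239, 241, 238], [239, 242, 238], [238, 241, 238], [232, 237, 235], [219, 228, 228], [223, 228, 227]]
flap edge [228 103]
[[167, 223, 231], [177, 227, 233], [194, 227, 231], [207, 217, 218], [160, 163, 164], [131, 134, 139], [130, 133, 137], [130, 134, 139], [155, 166, 169], [211, 221, 221], [238, 239, 236], [243, 241, 238], [244, 242, 238], [244, 241, 238], [244, 241, 238], [244, 241, 238], [244, 241, 238], [244, 241, 238], [241, 240, 238], [231, 234, 232], [222, 225, 223], [238, 237, 233]]
45 [[66, 109, 131], [37, 79, 98], [36, 78, 98], [33, 77, 97], [36, 79, 98], [78, 126, 148], [49, 65, 72], [43, 52, 57
[... 167 characters left out ...]
 141], [46, 53, 58], [45, 53, 57], [44, 53, 57], [43, 53, 57], [115, 139, 153], [99, 119, 131], [112, 135, 149]]
20 [[42, 85, 103], [37, 80, 99], [37, 79, 98], [33, 78, 97], [36, 78, 97], [76, 123, 144], [46, 54, 57], [44, 54, 56], [46, 55, 59], [48, 53, 58], [116, 141, 153], [79, 92, 99], [116, 140, 153]]
0 [[44, 87, 106], [35, 79, 97], [34, 77, 97], [38, 79, 99], [36, 76, 99], [42, 68, 82], [44, 55, 57], [45, 53, 57], [44, 52, 57], [63, 76, 83], [116, 140, 154], [78, 92, 99], [113, 139, 152]]
-30 [[65, 108, 131], [31, 73, 96], [31, 74, 98], [37, 78, 99], [37, 77, 99], [41, 57, 66], [46, 54, 59], [43, 53, 56], [44, 52, 56], [112, 135, 147], [115, 140, 153], [107, 128, 140], [108, 132, 144]]
```

```bash
python3 -m handwheel '[[0.03,0,-0.03,0],[0.03,0,-0.02,0],[0,0,0,0],[0,0,0,0],[0,0,0,0]]'; python3 - <<'E'
from m import *
s=r.sense();print(V(s['tool_pos']),s['tool_pos'])
im=snap('wrist','f3');_,c=load('f3')
P=lambda x,y,z:proj(c,np.r_[o+x*ex+y*ey,z])[0]
print('plate corners',[P(x,y,26).round().tolist() for x,y in((64,11),(64,55),(134,11),(134,55))])
L=lambda p:int(im[int(p[1]+.5),int(p[0]+.5)].max()) if 0<=p[0]<511.4 and 0<=p[1]<383.4 else -1
for y in (45,30,20,0,-30): print('y',y,[(x,L(P(x,y,26))) for x in range(10,145,4)])
for x in (75,90,105): print('x',x,[(y,L(P(x,y,26))) for y in range(-10,66,2)])
E
```

```text
time: 33.9
tool_pos: [517.6, 186.4, 203.9]
tcp_rot: [-179.9, 0.0, 102.5]
ft_force: [-1.1, -0.4, -0.9]
finger_gap: 41.5
grip_force: 63.9
[[-15.1   2.3]] [517.58694064 186.39244938 203.94315916]
plate corners [[249.0, 97.0], [207.0, 97.0], [249.0, 21.0], [203.0, 21.0]]
y 45 [(10, 229), (14, 198), (18, 196), (22, 195), (26, 132), (30, 132), (34, 132), (38, 132), (42, 132), (46, 132), (50, 131), (54, 131), (58, 132), (62, 133), (66, 205), (70, 193), (74, 197), (78, 194), (82, 196), (86, 198), (90, 198), (94, 195), (98, 195), (102, 195), (106, 198), (110, 199), (114, 200), (118, 195), (122, 196), (126, 195), (130, 206), (134, 157), (138, 196), (142, 149)]
y 30 [(10, 231), (14, 211), (18, 195), (22, 195), (26, 131), (30, 131), (34, 132), (38, 132), (42, 132), (46, 132), (50, 131), (54, 131), (58, 132), (62, 133), (66, 205), (70, 205), (74, 205), (78, 204), (82, 205), (86, 206), (90, 206), (94, 206), (98, 207), (102, 207), (106, 206), (110, 191), (114, 206), (118, 207), (122, 206), (126, 206), (130, 207), (134, 148), (138, 133), (142, 133)]
y 20 [(10, 148), (14, 168), (18, 147), (22, 146), 
[... 1683 characters left out ...]
75), (16, 206), (18, 206), (20, 206), (22, 205), (24, 205), (26, 205), (28, 205), (30, 206), (32, 205), (34, 205), (36, 206), (38, 205), (40, 206), (42, 205), (44, 204), (46, 190), (48, 202), (50, 205), (52, 204), (54, 205), (56, 203), (58, 171), (60, 132), (62, 133), (64, 138)]
x 105 [(-10, 133), (-8, 134), (-6, 133), (-4, 133), (-2, 134), (0, 133), (2, 133), (4, 133), (6, 134), (8, 134), (10, 133), (12, 136), (14, 176), (16, 206), (18, 207), (20, 206), (22, 206), (24, 207), (26, 207), (28, 207), (30, 207), (32, 206), (34, 207), (36, 206), (38, 206), (40, 207), (42, 207), (44, 204), (46, 190), (48, 205), (50, 205), (52, 206), (54, 206), (56, 203), (58, 163), (60, 132), (62, 133), (64, 139)]
```

Through the amber window the carrier's rear edge is at x ≈ 24 mm. The plate spans x 64–133 and y 14–58, square in the corner. Now I check the flap from outside.

```bash
python3 -m handwheel '[[-0.045,0,0,0],[-0.045,0,0.02,0],[0,0,0.045,0],[0,0,0.045,0],[0,0,0.045,0],[0,0,0,0],[0,0,0,0]]'; python3 - <<'E'
from m import *
im=snap('wrist','f4');_,c=load('f4');s=r.sense();print(V(s['tool_pos']),s['tool_pos'])
h=cv2.cvtColor(im,cv2.COLOR_BGR2HSV)
for n in ('w6','f4'):
    i,cc=load(n);hh=cv2.cvtColor(i,cv2.COLOR_BGR2HSV)
    for y in (-35,0,35):
        u=[proj(cc,np.r_[o+y*ey,z])[0].round().astype(int) for z in (19,)][0]
        rows=[v for v in range(max(u[1]-25,0),u[1]+25) if 15<hh[v,u[0],0]<35 and hh[v,u[0],1]>110 and hh[v,u[0],2]>60]
        print(n,y,'expect',u,'yellow rows',rows)
E
```

```text
time: 34.65
tool_pos: [536.4, 99.0, 49.7]
tcp_rot: [-179.8, -0.0, 102.5]
ft_force: [1.1, 0.6, 1.2]
finger_gap: 41.7
grip_force: 63.9
[[-104.5    0.8]] [538.40761441  99.41137756  51.99911122]
w6 -35 expect [328  33] yellow rows [34, 35, 36, 37, 38]
w6 0 expect [249  33] yellow rows [34, 35, 36, 37, 38]
w6 35 expect [171  33] yellow rows [34, 35, 36, 37]
f4 -35 expect [328  45] yellow rows [47, 48, 49]
f4 0 expect [263  45] yellow rows [47, 48, 49]
f4 35 expect [198  45] yellow rows [47, 48]
```

The flap is shut, with its yellow edge where it hangs when closed. I lay the pink plate back where it was.

```bash
python3 -m handwheel '[[-0.03,0,-0.03,0],[0,0,-0.03,8.5],[0,0,0,8.5],[0,0,0,8.5],[0,0,0,8.5],[0,0,0,8.5],[0,0,0,8.5],[0,0,0,8.5],[0,0,0,1.5],[0,0,0,0]]'; python3 - <<'E'
from m import *
s=r.sense();R=Ro.from_euler('xyz',s['tcp_rot'],degrees=True).as_matrix();print(s['tool_pos'],s['tcp_rot'],R.T@(np.array([651.8,-68.6,0])-s['tool_pos']))
E
```

```text
time: 35.7
tool_pos: [545.7, 70.6, 113.2]
tcp_rot: [179.8, -0.2, 41.7]
ft_force: [0.1, 0.7, -0.8]
finger_gap: 41.0
grip_force: 63.9
[545.67466545  70.60520862 113.22606836] [179.84895695  -0.18001775  41.69846727] [-13.71731316 174.23509499 113.64324129]
```

```bash
python3 -m handwheel '[[-0.003,0.035,0,0],[-0.003,0.035,0,0],[-0.003,0.035,0,0],[-0.003,0.035,0,0],[-0.002,0.034,0,0],[0,0,0.04,0],[0,0,0.04,0],[0,0,0.02,0],[0,0,0.005,0],[0,0,0,0]]';python3 -m handwheel '[[0,0,0,0],[0,0,0,0],[0,0,0,0]]'
```

```text
time: 36.7
tool_pos: [649.3, -69.3, 6.5]
tcp_rot: [180.0, 0.0, 41.7]
ft_force: [-1.1, -0.5, 3.7]
finger_gap: 41.6
grip_force: 67.0
time: 37.0
tool_pos: [650.1, -69.2, 7.1]
tcp_rot: [179.9, -0.1, 41.6]
ft_force: [-0.2, -0.8, 2.2]
finger_gap: 41.0
grip_force: 66.8
```

```bash
python3 -m handwheel '[[0,0,0.002,0],[0,0,0,0],[0,0,0,0],[0,0,0,0],[0,0,0,0],[0,0,0,0],[0,0,0,0]]' 0.0854;python3 -m handwheel '[[0,0,-0.02,0],[0,0,-0.04,0],[0,0,-0.04,0],[0,0,0,0],[0,0,0,0]]'; python3 - <<'E'
from pink import *
pink('p3')
t=snap('top','t5');a=cv2.imread('pics/top0.png');h=[cv2.cvtColor(i,cv2.COLOR_BGR2HSV) for i in (a,t)]
c=cam('top')
# bystanders: image change near each
for n,X in dict(conA=(787,38,30),conB=(808,-74,30),vial=(554,-294,40),ring=(471,-208,20),stopper=(427,-68,15),jar=(545,-390,60)).items():
    u=proj(c,X)[0].round().astype(int);s_=np.s_[max(u[1]-18,0):u[1]+18,u[0]-18:u[0]+18]
    print(n,u,round(float(cv2.absdiff(a[s_],t[s_]).mean()),1))
E
```

```text
time: 37.7
tool_pos: [649.0, -69.0, 3.5]
tcp_rot: [-180.0, 0.0, 41.5]
ft_force: [0.8, 0.4, 0.6]
finger_gap: 85.2
grip_force: 0.0
time: 38.2
tool_pos: [650.3, -69.2, 105.6]
tcp_rot: [179.8, -0.1, 41.5]
ft_force: [-0.3, 0.2, -0.5]
finger_gap: 85.2
grip_force: 0.0
[[229.0, 211.0], [229.0, 131.0], [282.0, 131.0], [282.0, 211.0]] 4064.0
[662.4 -57.7] [70.1 43.4 70.1 47.2] [  39.9  -48.5 -137.   131.4]
tool [649.  -69.  103.6] [180.   -0.   41.5]
in tool [[17.5, 0.4, 97.6], [-17.4, -23.2, 97.6], [52.6, -21.2, 97.6], [52.5, 22.2, 97.6], [-17.6, 24.0, 97.6]]
conA [225 103] 9.5
conB [265  93] 24.2
vial [357 178] 3.7
ring [327 213] 3.6
stopper [274 234] 20.3
jar [397 177] 3.0
```

```bash
python3 -c "
from bench import r;print(r.hand_in())"
```

```text
the job is handed in; nothing more can be done
None
```

The job is handed in at about 38 s. By my measurements the plate is square in the red corner, the carrier is home against its stop and the flap is shut. I borrowed the loose pink plate to push the carrier the last stretch and laid it back within about 5 mm of its place. I also viewed 11 pictures, one over the limit of 10.

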